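Check a press roller on the go/no-go pin and sort it

ROBOT

A 7-joint arm with a two-finger parallel gripper is mounted at the origin on a cart in front of the work surface, level with it; the furniture and walls round the work are solid. World frame = base frame: x ahead of the robot, y to its left, z up, the work surface at z = 0. Lengths are in m, angles in rad, forces in N, time in s.
With the tool pointing down it reaches from about 0.4 to 0.925 m from the base axis. Payload 4.1 kg.
Tool frame: the origin (TCP) lies midway between the tips of the shut fingers; the grasp point (between the pads) lies 19 mm behind it; z points along the fingers, y is the direction in which the jaws open and shut (so a half turn about z gives the same grasp; the last joint's range is limited). The gripper opens to 85 mm and grips with 20 to 120 N. Pads are 22 mm wide; open, the fingers measure 114 mm over their backs; the gripper's body (76 mm by 85 mm) begins 54 mm behind the grasp point. The pads swing forward as they close: fully open they stand 13 mm farther back than shut.
Start: joints at [-1.243, 0.398, 0.045, 1.537, -0.019, 1.207, -0.051], TCP at [0.269, 0.592, 0.231] pointing down, gripper open.
Joint ranges: [-2.82, 2.82], [-0.49, 2.23], [-1.37, 1.46], [0, 2.46], [-1.36, 4.5], [0.23, 2], [-2.94, 2.94]. Speed limits (rad/s): [2.57, 2.57, 3.14, 3.14, 3.14, 3.14, 3.14].

INTERFACE

Orientations are given as a rotation vector (axis times angle).
In Python, from plant import r gives the robot as it stands.
- The arm moves only by the tool step_arm, never from a script. Its argument "deltas" is a list of rows, each a list of 3 entries, a list of its own where there are three numbers: the opening, from 0 (shut) to 1 (fully open), then the shift along the tool's x, y, z in m, then the turn about the tool's z in rad. In form: [[claw, [dx, dy, dz], roll], ...]. A call has exactly 8 rows; each row shifts and turns the pose as measured when the row begins, along the tool's axes as they then stand; what a row does not reach is not made up. A row lasts 1/12 s, in which the tool goes at most 41.7 mm and 7.16 degrees, less where a joint would pass 70% of its speed; a pose out of reach is approached as far as the arm can. A call is refused whole if a number of a shift passes 0.0417 or a number of a turn 0.125, either way. A call with a gripper value outside its range is refused whole. The fingers move at their own pace and stop on an object; "grip_force" is the grip in N (left out, the last holds). Time passes only in rows, so rows that do not move let the fingers close, or fill a call up. It gives the time, the measured TCP pose, the force and the opening at its end, in the units of the state.
- r.read_state(): the state, without advancing time (a new reading comes with each control period).
- r.grab_frame(name): name is "side" or "top" or "wrist"; returns a dict with "frame" (480x640x3 uint8, blue, green, red), "K" (3x3 intrinsics, pixels), "pose" (4x4, takes a point from camera to world coordinates); the wrist camera has in their place "tool_from_camera" (4x4, takes a point from camera to tool coordinates, whose origin is the TCP and whose axes are the flange's). Camera axes: x right, y up, looking along -z (the intrinsics and any distortion apply to the point x, -y, -z); pixel columns grow to the right and rows downward; lengths in m; the calibration is good to about 2 mm. A picture is of the moment at which its call begins: read the wrist's pose just before it. There is no depth.
- r.job_done(): hands the job in, once; it reports no verdict.
The state is a dict: "t": time; "joint_pos": joint angles; "joint_vel": joint speeds; "joint_efforts": joint torques, N m; "tool_pos": TCP position; "orientation": TCP orientation; "ft_force": force on the tool from outside, world axes, zero at the start; "moment": the same for the moment, N m; "finger_gap": finger opening in m.
Only numpy, scipy, OpenCV 4.12 (cv2) and the standard library are available. Lean on these libraries where they do the work, as an engineer would, in place of code of your own. Each camera call takes 0.05 s, during which the arm holds its last target.

TASK

Check the roller in the front bay (the one nearer the robot) of the plywood box: lift it out by its flat faces, which are all that is free there, rest it in the gauge's loading vee and let go, then take it across its rim, so that no finger is in the way, and push it onto the pin as far as it goes. If it stops at the step it is good: draw it off and set it in the wooden vee rack beside the roller already there; if it slides over the step right up to the stop face it is worn: draw it off and set it down in the grey scrap tray. Do not drop it, and leave the roller in the rear bay, the one in the rack and the tape, mallet, sanding block, pen and chalk where they are.

Things in the scene. Friction and masses are not known exactly. Their poses are not given: they have to be found in the camera images.
- roller_a: plain steel cam roller of the press, one of two that look the same: a ring of 64 mm outer diameter, 36 mm wide, 0.4 kg, origin at its centre, bore axis along its own x, both ends alike. It stands on its rim in a bay of the plywood box. One of roller_a and roller_b has a 32 mm bore (good), the other 37 mm (worn), and either may be in front: only the gauge tells.
- roller_b: plain steel cam roller of the press, the other of the two: a ring of 64 mm outer diameter, 36 mm wide, 0.4 kg, origin at its centre, bore axis along its own x, both ends alike. It stands on its rim in a bay of the plywood box. One of roller_a and roller_b has a 32 mm bore (good), the other 37 mm (worn), and either may be in front: only the gauge tells.
- passed_roller: a good roller of the same size, already in the wooden vee rack at its -y end (42 mm from the rack's middle); origin at its centre, axis along its own x. Leave it.
- bay_box: fixed plywood box (like gauge, rack and tray it stands on a 20 mm plywood board laid on the table) 200 x 84 x 60 mm, origin at the centre of its underside. Two bays in a row along its x, centred at x = -48 mm (front, nearer the robot) and +48 mm (rear). A roller stands in each with its axis along x, centre 38 mm above the underside. The 60 mm high side walls (y = +-38 mm) leave no finger room beside the rim; end walls and divider are 26 mm high.
- gauge: fixed bench gauge, dark steel base 180 x 86 x 12 mm (x = -100 to +80 mm), origin on the underside below the pin. A horizontal stepped pin, axis along x, 58 mm above the underside, points to -x (towards the robot) from a grey block 70 mm wide, 82 mm high. A roller pushed on along +x, faces free, stops with its centre at x = +10 mm if good (leading face at the step), +24 mm if worn (at the stop face).
- vee_seat (a point): centre of a roller resting in the loading vee: x = -70 mm of the gauge, 57.5 mm above its underside, in line with the pin but 0.5 mm low; axes as the gauge, the roller's axis along x. The steel vee block is 30 mm long, open upwards, 67 mm wide in y; its jaws end 17 mm below the roller's centre, so fingers fit on both sides of the rim.
- pin_tip (a point): centre of the pin's tip, x = -16 mm of the gauge, 58 mm above its underside; axes as the gauge. The nose tapers from 17 to 30 mm diameter in its first 8 mm; then the go part, 30 mm diameter, runs on to the step.
- pin_step (a point): centre of the step on the pin, x = +28 mm of the gauge: here the 30 mm go part ends and the 35 mm no-go part, 14 mm long, begins.
- stop_face (a point): centre of the flat stop face (66 mm disc) at the root of the pin, x = +42 mm of the gauge.
- pass_rack: fixed wooden vee trough for passed rollers, 62 x 150 mm, 38 mm high, origin at the centre of its underside, trough along its own y and open upwards; a roller lies in it with its axis along y, centre over x = 0 and 50 mm above the underside. Its sides stay below the roller's middle, with room for fingers on both sides.
- free_seat (a point): middle of the rack's free part: where the centre of the good roller may come to lie (x = 0, y = +35 mm of the rack, 50 mm above its underside). Axes as the rack.
- scrap_tray: fixed open tray of grey sheet steel for worn rollers, 140 (x) x 112 (y) x 30 mm, wall and floor 3 mm, origin at the centre of its underside. Two wooden strips 6 mm high along its y, 41 mm apart, keep a roller from rolling: set between them with its axis along y, its centre is at x = 0, 35 mm above the underside.
- tape: small roll of black tape, 62 mm across, 19 mm high, bystander; origin at its underside
- mallet: nylon mallet, 257 mm long, lying, bystander; origin at its underside
- sand_block: cork sanding block 60 x 90 x 30 mm, bystander; origin at its underside
- pen: ball pen, 143 mm long, lying left of the plywood box, bystander; origin at its underside
- chalk: stick of tailor chalk, 50 x 11 x 11 mm, lying on the board in front of the press, bystander; origin at its underside

How it is judged:
On the way, in this order (a step that is already met when the one before it is completed fails the run):
1. the roller rests in the gauge's loading vee, let go by the fingers (((x of roller_a in the frame of gauge between -0.085 and -0.055 m and y of roller_a in the frame of gauge between -0.005 and 0.005 m and z of roller_a in the frame of gauge between 0.052 and 0.063 m and angle between the x axis of roller_a and the x axis of gauge, either way round below 0.15 rad and contact force between roller_a and the fingers below 0.2 N and linear speed of roller_a below 0.03 m/s) or (x of roller_b in the frame of gauge between -0.085 and -0.055 m and y of roller_b in the frame of gauge between -0.005 and 0.005 m and z of roller_b in the frame of gauge between 0.052 and 0.063 m and angle between the x axis of roller_b and the x axis of gauge, either way round below 0.15 rad and contact force between roller_b and the fingers below 0.2 N and linear speed of roller_b below 0.03 m/s))), for 0.2 s.
2. the roller has been pushed onto the pin as far as it goes: a good one to within 3 mm of the step, a worn one to within 3 mm of the stop face (((x of roller_a in the frame of gauge between 0.007 and 0.013 m and y of roller_a in the frame of gauge between -0.004 and 0.004 m and z of roller_a in the frame of gauge between 0.053 and 0.063 m and angle between the x axis of roller_a and the x axis of gauge, either way round below 0.12 rad) or (x of roller_b in the frame of gauge between 0.021 and 0.027 m and y of roller_b in the frame of gauge between -0.004 and 0.004 m and z of roller_b in the frame of gauge between 0.053 and 0.063 m and angle between the x axis of roller_b and the x axis of gauge, either way round below 0.12 rad))), for 0.1 s.
At the end, for the whole second after the job is handed in: Good front roller: lying at rest in the wooden vee rack, axis along the trough (within 0.15 rad), centre within 8 mm of its midline and 45 to 56 mm above its underside. Worn front roller: at rest inside the grey scrap tray, upright or lying. In both cases the rear-bay roller is still in its bay (((x of roller_a in the frame of pass_rack between -0.008 and 0.008 m and y of roller_a in the frame of pass_rack between -0.075 and 0.075 m and z of roller_a in the frame of pass_rack between 0.045 and 0.056 m and angle between the x axis of roller_a and the y axis of pass_rack, either way round below 0.15 rad and linear speed of roller_a below 0.03 m/s and angular speed of roller_a below 1 rad/s and (x of roller_b in the frame of bay_box between 0.015 and 0.09 m and y of roller_b in the frame of bay_box between -0.03 and 0.03 m and z of roller_b in the frame of bay_box between 0.02 and 0.05 m)) or (x of roller_b in the frame of scrap_tray between -0.06 and 0.06 m and y of roller_b in the frame of scrap_tray between -0.05 and 0.05 m and z of roller_b in the frame of scrap_tray between 0.012 and 0.045 m and linear speed of roller_b below 0.03 m/s and angular speed of roller_b below 1 rad/s and (x of roller_a in the frame of bay_box between 0.015 and 0.09 m and y of roller_a in the frame of bay_box between -0.03 and 0.03 m and z of roller_a in the frame of bay_box between 0.02 and 0.05 m)))); the robot touches nothing.
It fails at once if both rollers of the plywood box were moved (distance of each of roller_a, roller_b from where it was at the start of the episode above 0.03 m).
It fails at once if the roller already in the rack was moved by more than 30 mm (distance of passed_roller from where it was at the start of the episode above 0.03 m).
It fails at once if the roller was dropped (faster than 0.6 m/s while out of the fingers) ((linear speed of roller_a above 0.6 m/s and contact force between roller_a and the fingers below 0.05 N) or (linear speed of roller_b above 0.6 m/s and contact force between roller_b and the fingers below 0.05 N)).
It fails at once if a bystander (tape, mallet, sanding block, pen, chalk) was moved by more than 40 mm (distance of any of tape, mallet, sand_block, pen, chalk from where it was at the start of the episode above 0.04 m).
It also fails if it takes over 48 s, if anything falls off the work surface, if the arm or the gripper's body presses on something with over 40 N, if the wrist force passes 120 N, or if a joint passes its speed limit or range.

## Working session

There is one attempt and no reset: what is moved stays moved. The work goes in short steps, Python scripts to look and compute and a tool call to move; the robot and the scene stay as the last step left them, time stands still between calls to the robot, and variables do not carry over. Pictures are saved under pics/ and viewed, and the job is handed in when it is done.

Besides the shell and the picture viewer there is one more tool, called after "Request:" by a JSON object that holds its "name" and its "arguments", one argument or row to a line. step_arm: Moves the arm, as the interface text tells. Its arguments: {"type":"object","properties":{"deltas":{"type":"array"},"grip_force":{"type":"number"}},"required":["deltas"]}

```bash
mkdir -p pics; ls; python3 - <<'E'
from plant import r
import cv2
s=r.read_state()
for k in s: print(k,s[k])
for n in ("top","side"):
    f=r.grab_frame(n); cv2.imwrite(f"pics/{n}0.png",f["frame"]); print(n,f["K"],f["pose"],[k for k in f])
E
```

```text
pics
t 0.0
joint_pos [-1.24300179  0.39917417  0.04503573  1.53790784 -0.01874334  1.20689669
 -0.05068116]
joint_vel [-0.00090281 -0.0002461   0.00097648 -0.00065817  0.00048112 -0.00094831
 -0.00019153]
joint_efforts [ 4.07366497e-05 -4.75121570e+01  1.36500813e+00 -2.54220879e+01
  1.16737036e-02  9.35305841e-03 -1.06342344e-05]
tool_pos [0.26877227 0.59111677 0.23026263]
orientation [-6.65088226e-01 -3.07005343e+00  3.04329296e-03]
ft_force [ 0.09131362 -0.28781923 -0.78038652]
moment [-0.02358002  0.05158582  0.03637441]
finger_gap 0.08566675635357932
top [[621.52549795   0.         321.35226084]
 [  0.         621.52549795 237.33758393]
 [  0.           0.           1.        ]] [[ 0.02044032  0.98696217 -0.15964918  0.38206023]
 [-0.99973122  0.01842951 -0.0140658   0.15250631]
 [-0.01094016  0.15989378  0.9870736   1.58215264]
 [ 0.          0.          0.          1.        ]] ['frame', 'K', 'pose']
side [[450.51033126   0.         313.10991112]
 [  0.         450.51033126 233.47391103]
 [  0.           0.           1.        ]] [[-0.99409305  0.01972009 -0.10672456  0.51894054]
 [-0.10576094 -0.39677372  0.91180329  1.06402182]
 [-0.02436465  0.9177046   0.39651561  0.47892947]
 [ 0.          0.          0.          1.        ]] ['frame', 'K', 'pose']
```

View pics/top0.png

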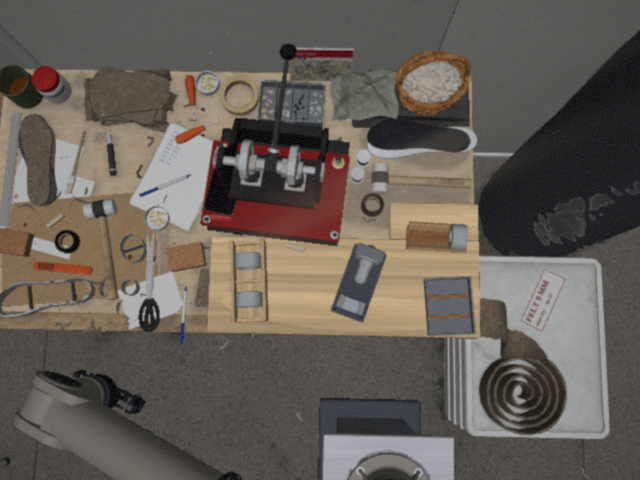

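View pics/side0.png

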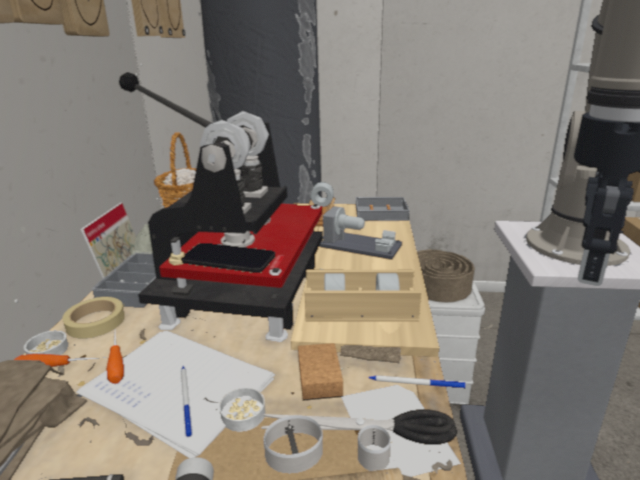

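The top view shows the plywood box at about (248,280), the gauge at (360,282) with its vee at the lower end, the rack at (436,236) and the tray at (449,305). The chalk is at (295,247). I'll enlarge it to measure.

```bash
python3 - <<'E'
import cv2
f=cv2.imread("pics/top0.png")
c=f[225:345,195:345]; cv2.imwrite("pics/c1.png",cv2.resize(c,None,fx=5,fy=5,interpolation=cv2.INTER_CUBIC))
c=f[195:345,330:490]; cv2.imwrite("pics/c2.png",cv2.resize(c,None,fx=4,fy=4,interpolation=cv2.INTER_CUBIC))
c=f[235:330,325:395]; cv2.imwrite("pics/c3.png",cv2.resize(c,None,fx=6,fy=6,interpolation=cv2.INTER_CUBIC))
E
```

```text
(no output)
```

View pics/c1.png

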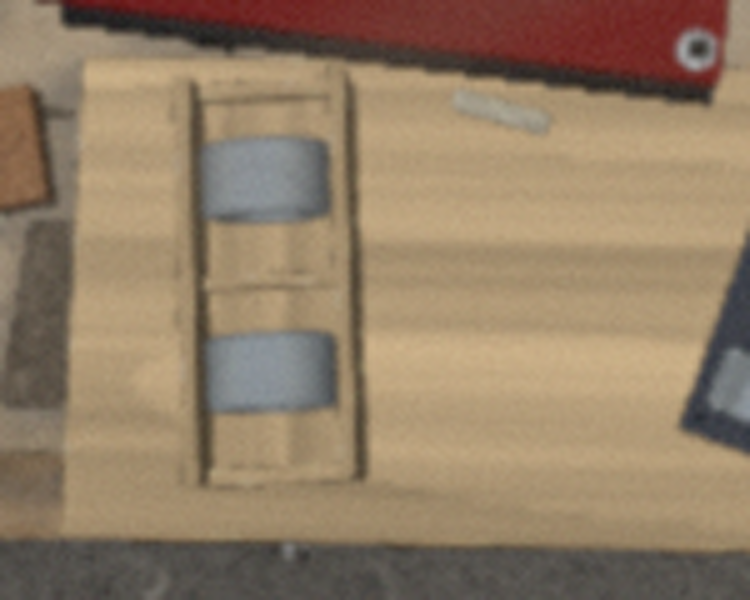

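View pics/c2.png

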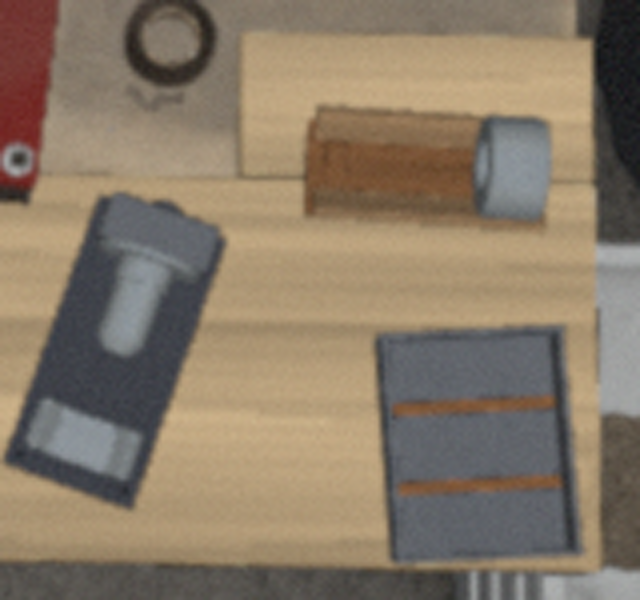

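View pics/c3.png

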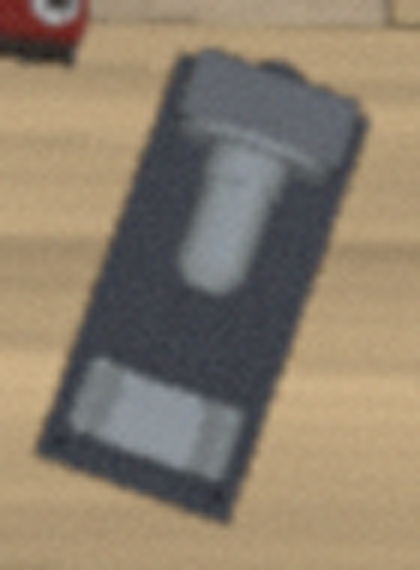

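```bash
cat > h.py <<'E'
import numpy as np, cv2
from scipy.optimize import least_squares
from scipy.spatial.transform import Rotation as R
K=np.array([[621.52549795,0,321.35226084],[0,621.52549795,237.33758393],[0,0,1]])
T=np.array([[0.02044032,0.98696217,-0.15964918,0.38206023],[-0.99973122,0.01842951,-0.0140658,0.15250631],[-0.01094016,0.15989378,0.9870736,1.58215264],[0,0,0,1]])
def proj(P,K=K,T=T):
    P=np.atleast_2d(P); c=(P-T[:3,3])@T[:3,:3]; c=c*[1,-1,-1]
    u=c@K.T; return u[:,:2]/u[:,2:]
def place(p,loc): # p=x,y,yaw
    c,s=np.cos(p[2]),np.sin(p[2]); L=np.atleast_2d(loc)
    return np.c_[p[0]+c*L[:,0]-s*L[:,1],p[1]+s*L[:,0]+c*L[:,1],0.02+L[:,2]]
def fit(loc,px,p0,K=K,T=T):
    px=np.array(px,float)
    r=least_squares(lambda p:(proj(place(p,loc),K,T)-px).ravel(),p0,loss='soft_l1')
    res=proj(place(r.x,loc),K,T)-px
    return r.x,res
E
python3 - <<'E'
from h import *
def c1(l): return np.array(l)/5+[195,225]
def c2(l): return np.array(l)/4+[330,195]
def c3(l): return np.array(l)/6+[325,235]
np.set_printoptions(precision=4,suppress=True)
h=.06
print('box',*fit([[-.1,.042,h],[-.1,-.042,h],[.1,.042,h],[.1,-.042,h]],c1([[184,481],[357,477],[176,82],[346,68]]),[.3,.27,0]))
b=.012
print('gauge',*fit([[-.1,.043,b],[-.1,-.043,b],[.08,-.043,b],[-.016,0,.058]],c3([[38,455],[230,522],[370,118],[212,290]]),[.35,.05,-.3]))
print('rack',*fit([[.031,.075,.038],[-.031,.075,.038],[.031,.035,.038]],c2([[316,105],[308,213],[395,112]]),[.45,-.1,0]))
print('tray',*fit([[.07,.056,.03],[.07,-.056,.03],[-.07,.056,.03],[-.07,-.056,.03]],c2([[377,336],[564,327],[393,561],[580,550]]),[.3,-.15,0]))
E
```

```text
box [0.5173 0.3493 0.0634] [[-0.139   0.9912]
 [ 0.2246  0.264 ]
 [-0.1571 -1.4672]
 [ 0.0705 -0.1801]]
gauge [ 0.53    0.0744 -0.3217] [[-0.2795 -0.0271]
 [ 0.5523  0.5426]
 [ 0.5319 -0.2276]
 [-0.8888 -0.2461]]
rack [ 0.6344 -0.1168 -0.0888] [[ 0.6291  0.5392]
 [ 0.4593 -1.9724]
 [-3.0811  0.4796]]
tray [ 0.4662 -0.143   0.0631] [[ 0.4756 -0.8064]
 [-0.8689 -0.535 ]
 [ 0.4656  0.3537]
 [-0.2033  1.1126]]
```

```bash
cat > m.py <<'E'
from h import *
np.set_printoptions(precision=4,suppress=True)
from plant import r
def st():
    s=r.read_state(); return s,np.array(s['tool_pos']),R.from_rotvec(s['orientation']).as_matrix()
def to(target,yjaw=None,verbose=True):
    """world target TCP; yjaw=desired world yaw of jaw axis (mod pi)"""
    s,p,M=st()
    d=M.T@(np.array(target)-p)
    yaw=np.arctan2(M[1,1],M[0,1]); t=None
    if yjaw is not None:
        dy=(yjaw-yaw+np.pi/2)%np.pi-np.pi/2
        t=-dy if M[2,2]<0 else dy
    print('t',round(s['t'],2),'p',p,'jawyaw',round(yaw,4),'d_tool',d,'roll',t,'j',s['joint_pos'],'tilt',M[:,2],'F',np.array(s['ft_force']),'gap',s['finger_gap'])
def wrist(name):
    s,p,M=st(); f=r.grab_frame("wrist"); cv2.imwrite(name,f["frame"])
    W=np.eye(4);W[:3,:3]=M;W[:3,3]=p
    return f["frame"],np.array(f["K"]),W@np.array(f["tool_from_camera"])
E
python3 - <<'E'
from m import *
s,p,M=st();print(M)
to([.469,.346,.25],.063)
f,K2,T2=wrist('pics/w0.png');print(K2,T2); print(proj([.469,.346,.09],K2,T2))
E
```

```text
[[-0.9103  0.4139 -0.0006]
 [ 0.4139  0.9103 -0.0017]
 [-0.0001 -0.0018 -1.    ]]
t 0.1 p [0.2688 0.5912 0.2304] jawyaw 1.1441 d_tool [-0.2837 -0.1404 -0.0193] roll 1.0810645807607642 j [-1.243   0.3991  0.045   1.5377 -0.0187  1.2069 -0.0507] tilt [-0.0006 -0.0017 -1.    ] F [ 0.3268 -0.0144 -0.0088] gap 0.08556029857605152
[[414.4245   0.     313.8272]
 [  0.     414.4245 235.5219]
 [  0.       0.       1.    ]] [[ 0.415  -0.8689 -0.27    0.2   ]
 [ 0.9098  0.3956  0.1252  0.6239]
 [-0.002  -0.2976  0.9547  0.3741]
 [ 0.      0.      0.      1.    ]]
[[159.8991 519.1075]]
```

View pics/w0.png

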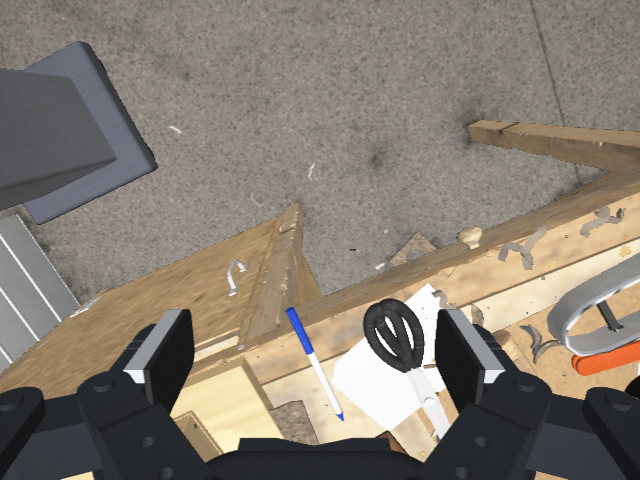

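```bash
cat >> m.py <<'E'
def plan(target,dyaw_tool,n,claw=1.0):
    s,p,M=st(); D=(np.array(target)-p)/n
    for i in range(n):
        a=dyaw_tool*i/n
        d=(M@R.from_rotvec([0,0,a]).as_matrix()).T@D
        print([claw,[round(float(x),4) for x in d],round(dyaw_tool/n,4)])
E
python3 - <<'E'
from m import *
plan([.469,.346,.25],.96,8)
E
```

```text
[1.0, [-0.0355, -0.0176, -0.0024], 0.12]
[1.0, [-0.0373, -0.0132, -0.0024], 0.12]
[1.0, [-0.0386, -0.0086, -0.0024], 0.12]
[1.0, [-0.0394, -0.0039, -0.0024], 0.12]
[1.0, [-0.0396, 0.0008, -0.0024], 0.12]
[1.0, [-0.0392, 0.0055, -0.0024], 0.12]
[1.0, [-0.0382, 0.0102, -0.0024], 0.12]
[1.0, [-0.0368, 0.0147, -0.0024], 0.12]
```

Request:
{"name": "step_arm", "arguments": {
  "deltas": [
    [0.6, [-0.0355, -0.0176, -0.0024], 0.12],
    [0.6, [-0.0373, -0.0132, -0.0024], 0.12],
    [0.6, [-0.0386, -0.0086, -0.0024], 0.12],
    [0.6, [-0.0394, -0.0039, -0.0024], 0.12],
    [0.6, [-0.0396, 0.0008, -0.0024], 0.12],
    [0.6, [-0.0392, 0.0055, -0.0024], 0.12],
    [0.6, [-0.0382, 0.0102, -0.0024], 0.12],
    [0.6, [-0.0368, 0.0147, -0.0024], 0.12]
  ]
}}

```text
t: 0.82
tool_pos: [0.4619, 0.3443, 0.2444]
orientation: [-2.024, -2.392, 0.01]
ft_force: [0.4, 0.1, -0.4]
finger_gap: 0.051
```

```bash
python3 - <<'E'
from m import *
to([.469,.346,.25],.063)
f,K2,T2=wrist('pics/w1.png'); print(proj([.469,.346,.09],K2,T2)); np.savez('w1.npz',K=K2,T=T2)
E
```

```text
t 0.82 p [0.4619 0.3443 0.2444] jawyaw 0.1663 d_tool [ 0.0005  0.0073 -0.0057] roll 0.10328435826852589 j [-0.9849  0.2733  0.3376  1.7018 -0.1041  1.1915 -0.4532] tilt [-0.011   0.0006 -0.9999] F [ 0.4406  0.0638 -0.3943] gap 0.050986671705240745
[[325.544  214.8334]]
```

View pics/w1.png

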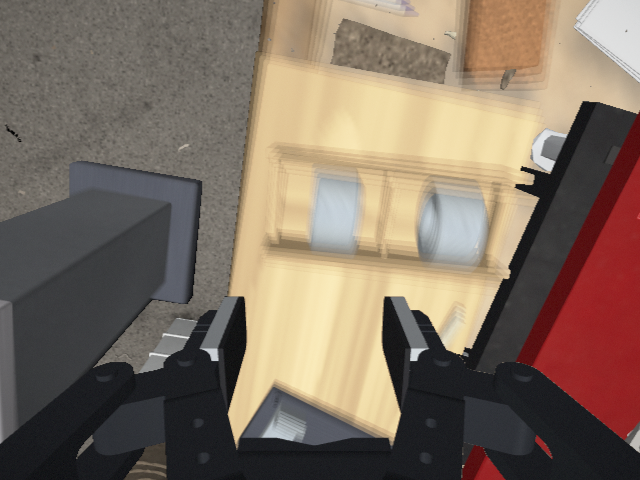

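Blurred by motion, but it agrees: the front roller is at about (337,208) and the rear one at (455,222). I'll settle closer and look again.

Request:
{"name": "step_arm", "arguments": {
  "deltas": [
    [0.6, [0.0, 0.004, 0.01], 0.05],
    [0.6, [0.0, 0.003, 0.02], 0.05],
    [0.6, [0, 0, 0.02], 0],
    [0.6, [0, 0, 0.01], 0],
    [0.6, [0, 0, 0], 0],
    [0.6, [0, 0, 0], 0],
    [0.6, [0, 0, 0], 0],
    [0.6, [0, 0, 0], 0]
  ]
}}

```text
t: 1.53
tool_pos: [0.4809, 0.3288, 0.1852]
orientation: [2.183, 2.256, -0.007]
ft_force: [-0.2, 0.1, 0.0]
finger_gap: 0.0511
```

```bash
python3 - <<'E'
from m import *
to([.469,.346,.047],.063)
f,K2,T2=wrist('pics/w2.png'); print(proj([.469,.346,.09],K2,T2)); np.savez('w2.npz',K=K2,T=T2)
E
```

```text
t 1.53 p [0.4809 0.3288 0.1852] jawyaw 0.0328 d_tool [ 0.0183 -0.0111  0.1382] roll -0.03019518835310997 j [-0.9625  0.3373  0.3609  1.7616 -0.1297  1.0707 -0.5246] tilt [-0.0014 -0.0051 -1.    ] F [-0.1762  0.1064  0.0446] gap 0.051118925485241974
[[294.688  210.4862]]
```

View pics/w2.png

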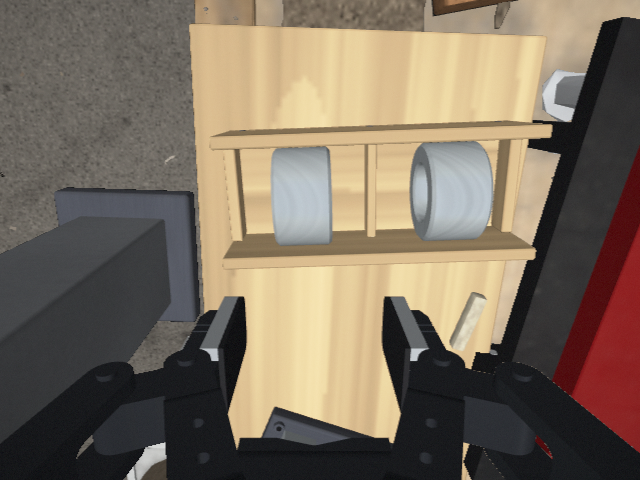

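The view is sharp. The box's top rim corners are at (211,136), (550,124), (225,268) and (535,259). The front roller spans columns 272 to 331.

```bash
python3 - <<'E'
from m import *
z=np.load('w2.npz')
x,res=fit([[-.1,.042,.06],[.1,.042,.06],[-.1,-.042,.06],[.1,-.042,.06]],[[211,136],[551,124],[225,268],[535,259]],[.517,.349,.06],z['K'],z['T'])
print(x,res)
for t in ([-.048-.018,0,.06],):pass
c=place(x,[-.048,0,.038]);print(c)
a=np.linspace(0,2*np.pi,60)
for sx in(-.018,.018):
    P=place(x,np.c_[np.full(60,-.048+sx),.032*np.cos(a),.038+.032*np.sin(a)]);q=proj(P,z['K'],z['T']);print(q.min(0),q.max(0))
E
python3 - <<'E'
import cv2
f=cv2.imread("pics/w2.png")[110:280,190:350]; cv2.imwrite("pics/w2c.png",cv2.resize(f,None,fx=3.5,fy=3.5,interpolation=cv2.INTER_CUBIC))
E
```

```text
[0.5208 0.3515 0.0652] [[-1.0679 -0.3652]
 [ 2.9696 -0.2267]
 [-0.8634  1.008 ]
 [ 0.4348  0.3836]]
[[0.4729 0.3484 0.058 ]]
[269.8969 147.083 ] [280.3903 244.3167]
[327.9614 145.1928] [332.0579 242.5968]
```

View pics/w2c.png

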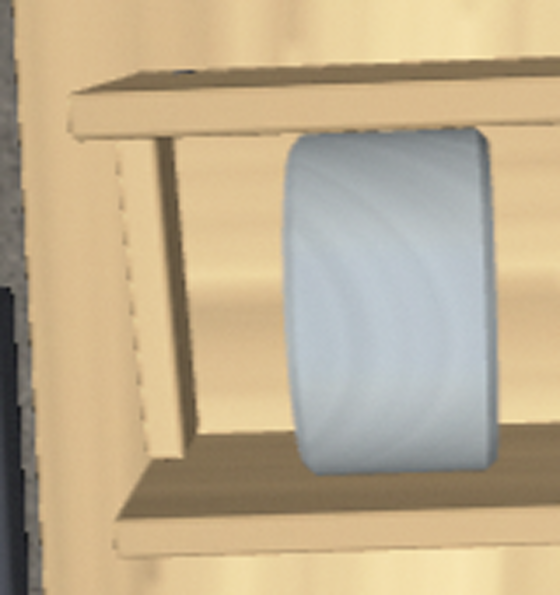

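```bash
python3 - <<'E'
from m import *
to([.472,.348,.12],.063)
E
```

```text
t 1.58 p [0.481  0.329  0.1854] jawyaw 0.0329 d_tool [ 0.0196 -0.0083  0.0653] roll -0.030098987840642355 j [-0.9626  0.3371  0.3608  1.7614 -0.1299  1.0705 -0.5246] tilt [-0.0011 -0.0047 -1.    ] F [-0.0668 -0.2274  0.8739] gap 0.0510283757805113
```

Request:
{"name": "step_arm", "arguments": {
  "deltas": [
    [0.6, [0.009, -0.004, 0.01], -0.015],
    [0.6, [0.006, -0.002, 0.02], -0.01],
    [0.6, [0.003, -0.001, 0.015], 0],
    [0.6, [0, 0, 0.01], 0],
    [0.6, [0, 0, 0], 0],
    [0.6, [0, 0, 0], 0],
    [0.6, [0, 0, 0], 0],
    [0.6, [0, 0, 0], 0]
  ]
}}

```text
t: 2.25
tool_pos: [0.4732, 0.3535, 0.131]
orientation: [2.146, 2.293, 0.009]
ft_force: [-0.5, 0.2, 0.3]
finger_gap: 0.0513
```

```bash
python3 - <<'E'
from m import *
to([.472,.348,.043],.063)
E
```

```text
t 2.25 p [0.4732 0.3535 0.131 ] jawyaw 0.0663 d_tool [-0.0057 -0.0019  0.088 ] roll 0.0032776355576720206 j [-0.9735  0.4022  0.3306  1.8024 -0.1559  0.9568 -0.5117] tilt [ 0.0045  0.0033 -1.    ] F [-0.4671  0.1918  0.2962] gap 0.05128522911563589
```

Request:
{"name": "step_arm", "arguments": {
  "deltas": [
    [0.6, [-0.003, -0.001, 0.008], 0],
    [0.6, [-0.001, 0, 0.016], 0],
    [0.6, [0, 0, 0.016], 0],
    [0.6, [0, 0, 0.012], 0],
    [0.6, [0, 0, 0.008], 0],
    [0.6, [0, 0, 0.004], 0],
    [0.6, [0, 0, 0.0], 0],
    [0.6, [0, 0, 0], 0]
  ]
}}

```text
t: 2.92
tool_pos: [0.4768, 0.3491, 0.0676]
orientation: [2.148, 2.288, 0.023]
ft_force: [0.6, 0.1, 0.0]
finger_gap: 0.0515
```

```bash
python3 - <<'E'
from m import *
f,K2,T2=wrist('pics/w3.png')
to([.472,.348,.043],.063)
E
```

```text
t 2.97 p [0.4768 0.3491 0.0678] jawyaw 0.0632 d_tool [-0.001  -0.0052  0.0247] roll 0.00019462543950932165 j [-0.9455  0.4771  0.3096  1.8565 -0.1916  0.8212 -0.4762] tilt [ 0.0124  0.0091 -0.9999] F [0.5585 0.0694 0.2562] gap 0.05129477740713073
```

View pics/w3.png

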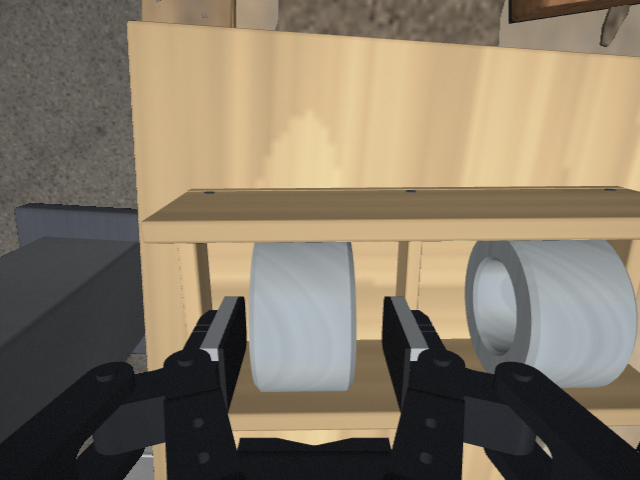

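The fingers straddle the front roller (columns 250–355), with 8 px to spare on the left and 30 on the right. So I shift 5 mm in tool −y, then go down and close.

Request:
{"name": "step_arm", "arguments": {
  "deltas": [
    [0.6, [-0.0005, -0.003, 0.0], 0],
    [0.6, [0, -0.002, 0.002], 0],
    [0.6, [0, 0, 0.006], 0],
    [0.6, [0, 0, 0.007], 0],
    [0.6, [0, 0, 0.006], 0],
    [0.6, [0, 0, 0.003], 0],
    [0.6, [0, 0, 0.0], 0],
    [0.6, [0, 0, 0], 0]
  ]
}}

```text
t: 3.63
tool_pos: [0.4727, 0.3498, 0.0432]
orientation: [2.148, 2.289, 0.03]
ft_force: [-0.4, 0.2, -0.2]
finger_gap: 0.0511
```

```bash
python3 - <<'E'
from m import *
f,K2,T2=wrist('pics/w4.png')
to([.472,.348,.043],.063)
E
```

```text
t 3.68 p [0.4726 0.3497 0.0432] jawyaw 0.0637 d_tool [-0.0017 -0.0007  0.0002] roll 0.0007216642943310703 j [-0.9414  0.5048  0.2974  1.8809 -0.2057  0.7659 -0.469 ] tilt [ 0.015   0.012  -0.9998] F [-0.0357  0.6778  0.1916] gap 0.051185957533987976
```

View pics/w4.png

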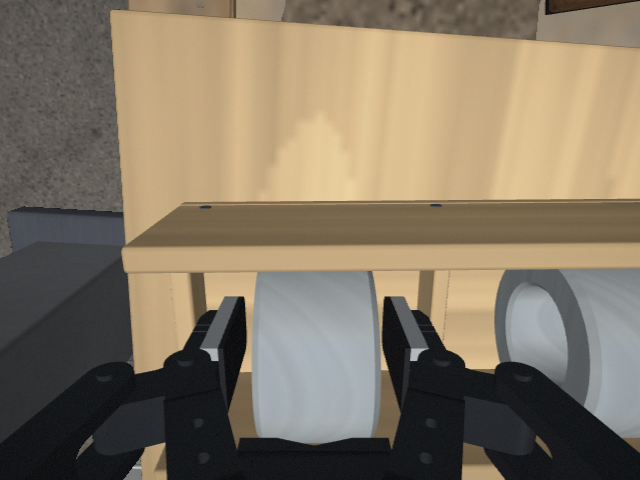

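Well centred: roller columns 253–378, pads at 245 and 385. Close.

Request:
{"name": "step_arm", "arguments": {
  "deltas": [
    [0.0, [0, 0, 0], 0],
    [0.0, [0, 0, 0], 0],
    [0.0, [0, 0, 0], 0],
    [0.0, [0, 0, 0], 0],
    [0.0, [0, 0, -0.004], 0],
    [0.0, [0, 0, -0.01], 0],
    [0.0, [0, 0, -0.016], 0],
    [0.0, [0, 0, -0.02], 0]
  ],
  "grip_force": 60
}}

```text
t: 4.35
tool_pos: [0.4674, 0.3467, 0.0904]
orientation: [2.148, 2.291, 0.011]
ft_force: [-0.4, 0.4, -3.0]
finger_gap: 0.0351
```

```bash
python3 - <<'E'
from m import *
f,K2,T2=wrist('pics/w5.png')
to([.472,.348,.16],.063)
E
```

```text
t 4.4 p [0.47   0.3486 0.095 ] jawyaw 0.0637 d_tool [-0.0001  0.0027 -0.0649] roll 0.0006830199522223079 j [-0.9634  0.4324  0.3212  1.8519 -0.1752  0.8698 -0.4946] tilt [ 0.0109  0.0098 -0.9999] F [ 0.1228  0.9272 -0.1018] gap 0.03515808925439421
```

View pics/w5.png

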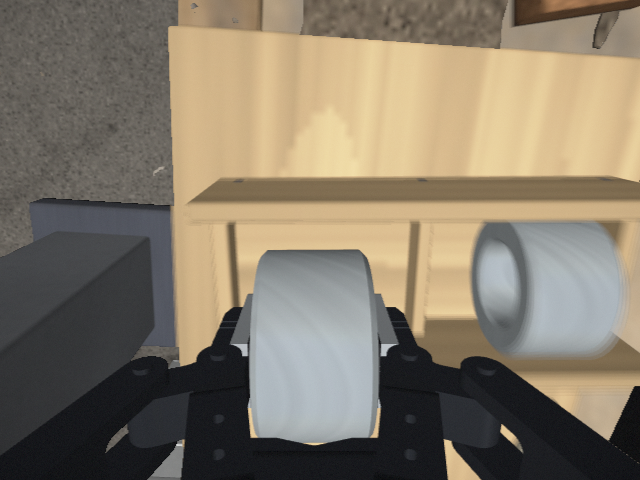

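```bash
python3 - <<'E'
from m import *
plan([.464,.1,.165],.385,8,0)
E
```

```text
[0, [-0.0309, -0.0026, -0.0091], 0.0481]
[0, [-0.031, -0.0011, -0.0091], 0.0481]
[0, [-0.031, 0.0004, -0.0091], 0.0481]
[0, [-0.0309, 0.0018, -0.0091], 0.0481]
[0, [-0.0308, 0.0033, -0.0091], 0.0481]
[0, [-0.0306, 0.0048, -0.0091], 0.0481]
[0, [-0.0303, 0.0063, -0.0091], 0.0481]
[0, [-0.03, 0.0077, -0.0091], 0.0481]
```

Request:
{"name": "step_arm", "arguments": {
  "deltas": [
    [0, [0, 0, -0.02], 0],
    [0, [0, 0, -0.025], 0],
    [0, [-0.01, 0, -0.015], 0.04],
    [0, [-0.025, 0, -0.01], 0.05],
    [0, [-0.035, 0, 0], 0.05],
    [0, [-0.035, 0.002, 0], 0.05],
    [0, [-0.035, 0.003, 0], 0.05],
    [0, [-0.035, 0.005, 0], 0.05]
  ]
}}

```text
t: 5.07
tool_pos: [0.466, 0.1787, 0.1691]
orientation: [-2.448, -1.96, -0.045]
ft_force: [1.2, -0.7, -3.5]
finger_gap: 0.0349
```

```bash
python3 - <<'E'
from m import *
to([.464,.1,.165],-.3217)
E
```

```text
t 5.07 p [0.466  0.1787 0.1691] jawyaw -0.2209 d_tool [-0.0773  0.0153  0.0023] roll 0.10079639512259009 j [-0.8629  0.1921  0.4735  1.9924 -0.1228  0.9553 -0.5489] tilt [ 0.0189  0.0221 -0.9996] F [ 1.1898 -0.6865 -3.5314] gap 0.034938289885424405
```

Request:
{"name": "step_arm", "arguments": {
  "deltas": [
    [0, [-0.035, 0.004, 0], 0.035],
    [0, [-0.035, 0.004, 0], 0.03],
    [0, [-0.03, 0.002, 0], 0.01],
    [0, [-0.02, 0.0, 0], 0],
    [0, [-0.01, 0, 0], 0],
    [0, [0, 0, 0], 0],
    [0, [0, 0, 0], 0],
    [0, [0, 0, 0], 0]
  ]
}}

```text
t: 5.73
tool_pos: [0.4379, 0.0362, 0.1664]
orientation: [-2.537, -1.84, -0.05]
ft_force: [-0.9, 0.6, -3.8]
finger_gap: 0.0349
```

```bash
python3 - <<'E'
from m import *
f,K2,T2=wrist('pics/w6.png'); np.savez('w6.npz',K=K2,T=T2)
to([.464,.1,.165],-.3217)
E
```

```text
t 5.78 p [0.4381 0.0367 0.1664] jawyaw -0.3152 d_tool [0.0681 0.005  0.0035] roll 0.006525770934688868 j [-0.7188  0.079   0.5846  2.1199 -0.0807  0.9324 -0.4039] tilt [ 0.0218  0.0243 -0.9995] F [ 0.5394 -0.4105 -3.0999] gap 0.03530946811714793
```

View pics/w6.png

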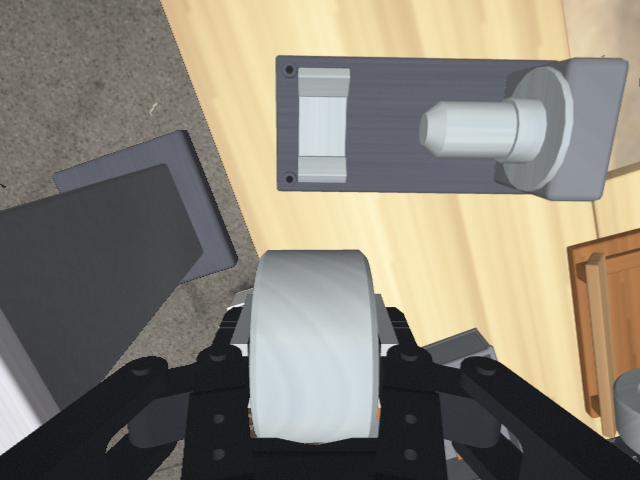

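The gauge is clearly visible now: base corners at (277,56) and (278,191), vee at columns 298–350, pin tip at about (422,130). Zooming in.

```bash
python3 - <<'E'
import cv2
f=cv2.imread("pics/w6.png")[45:205,265:525]; cv2.imwrite("pics/w6c.png",cv2.resize(f,None,fx=3,fy=3,interpolation=cv2.INTER_CUBIC))
E
```

```text
(no output)
```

View pics/w6c.png

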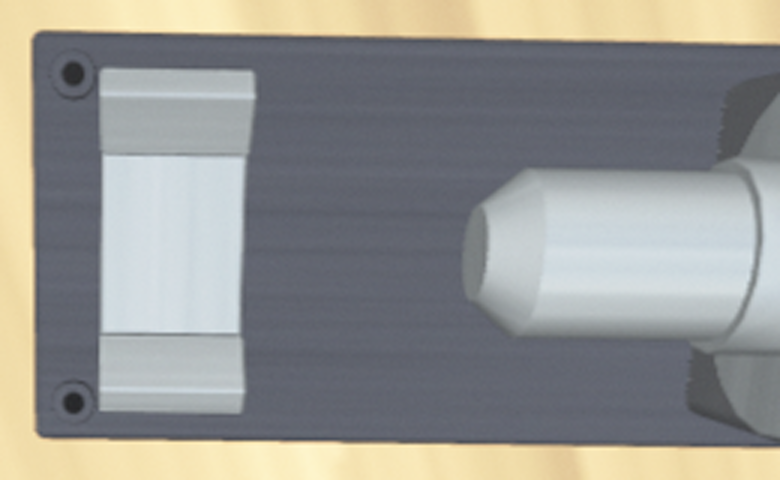

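```bash
python3 - <<'E'
from m import *
z=np.load('w6.npz')
px=np.array([[33,31],[38,438],[99,69],[254,69],[100,411],[243,413],[476,252]])/3+[265,45]
loc=[[-.1,.043,.012],[-.1,-.043,.012],[-.085,.0335,.0405],[-.055,.0335,.0405],[-.085,-.0335,.0405],[-.055,-.0335,.0405],[-.016,0,.058]]
x,res=fit(loc,px,[.53,.074,-.32],z['K'],z['T']);print(x,res)
print('vee',place(x,[-.07,0,.0575]),'tip',place(x,[-.016,0,.058]))
# held roller prediction: fit roller centre offset in tool frame from silhouette
s,p,M=st()
for ox in(-.004,-.002,0,.002):
  a=np.linspace(0,2*np.pi,90); q=[]
  for sy in(-.018,.018):
    L=np.c_[ox+.032*np.cos(a),np.full(90,sy),-.0148+.032*np.sin(a)]
    q.append(proj(p+L@M.T,z['K'],z['T']))
  print(ox,q[0].min(0),q[0].max(0),q[1].min(0),q[1].max(0))
E
```

```text
[ 0.5321  0.0765 -0.3272] [[-0.8208 -0.1748]
 [-0.58    0.5247]
 [ 0.1444 -1.9688]
 [ 1.4017 -1.3145]
 [-0.1623  2.0168]
 [ 1.3352  1.7346]
 [-0.6303 -0.0135]]
vee [[0.4659 0.099  0.0775]] tip [[0.517  0.0817 0.078 ]]
-0.004 [250.0544 253.6561] [272.8559 445.0907] [356.231 253.436] [379.8584 444.8422]
-0.002 [249.708  248.3808] [272.7098 440.0659] [356.3627 248.16  ] [380.1865 439.8164]
0 [249.358  243.0631] [272.5626 434.9959] [356.4952 242.8414] [380.5181 434.7453]
0.002 [249.0043 237.6324] [272.4145 429.8801] [356.6287 237.4065] [380.8531 429.6285]
```

```bash
python3 - <<'E'
from m import *
s,p,M=st()
off=M@np.array([-.0022,0,-.0148])
t=np.array([.4659,.099,.0775])-off; print(t)
to(t+[0,0,.035],-.327)
E
```

```text
[0.4669 0.1015 0.0628]
t 5.78 p [0.4381 0.0367 0.1664] jawyaw -0.3152 d_tool [0.0684 0.0064 0.0708] roll 0.01182577093468895 j [-0.7188  0.079   0.5846  2.1199 -0.0807  0.9324 -0.4039] tilt [ 0.0218  0.0243 -0.9995] F [ 0.5394 -0.4105 -3.0999] gap 0.03530946811714793
```

Request:
{"name": "step_arm", "arguments": {
  "deltas": [
    [0, [0.012, 0.002, 0.005], 0.006],
    [0, [0.02, 0.003, 0.012], 0.006],
    [0, [0.018, 0.001, 0.016], 0],
    [0, [0.01, 0, 0.014], 0],
    [0, [0.002, 0, 0.01], 0],
    [0, [0, 0, 0.006], 0],
    [0, [0, 0, 0], 0],
    [0, [0, 0, 0], 0]
  ]
}}

```text
t: 6.45
tool_pos: [0.4702, 0.1118, 0.1015]
orientation: [-2.532, -1.846, -0.058]
ft_force: [0.8, -0.2, -3.0]
finger_gap: 0.0354
```

```bash
python3 - <<'E'
from m import *
s,p,M=st()
off=M@np.array([-.0022,0,-.0148])
t=np.array([.4659,.099,.0775])-off
to(t,-.327)
E
```

```text
t 6.45 p [0.4702 0.1118 0.1015] jawyaw -0.3111 d_tool [-0.0121 -0.0005  0.0383] roll 0.015934298224607568 j [-0.752   0.2661  0.511   2.097  -0.211   0.7904 -0.4218] tilt [ 0.0255  0.0278 -0.9993] F [ 0.8209 -0.1982 -3.0072] gap 0.03540471652480319
```

Request:
{"name": "step_arm", "arguments": {
  "deltas": [
    [0, [-0.005, 0, 0], 0.01],
    [0, [-0.005, 0, 0.003], 0.01],
    [0, [-0.002, 0, 0.006], 0],
    [0, [0, 0, 0.008], 0],
    [0, [0, 0, 0.007], 0],
    [0, [0, 0, 0.004], 0],
    [0, [0, 0, 0], 0],
    [0, [0, 0, 0], 0]
  ]
}}

```text
t: 7.12
tool_pos: [0.4675, 0.0971, 0.0722]
orientation: [-2.558, -1.81, -0.063]
ft_force: [-0.6, 0.7, -3.1]
finger_gap: 0.035
```

```bash
python3 - <<'E'
from m import *
s,p,M=st()
off=M@np.array([-.0022,0,-.0148])
t=np.array([.4659,.099,.0775])-off
to(t,-.327)
f,_,_=wrist('pics/w7.png')
f=r.grab_frame("side")["frame"]; cv2.imwrite('pics/s7.png',cv2.resize(f[180:270,310:430],None,fx=6,fy=6,interpolation=cv2.INTER_CUBIC))
E
```

```text
t 7.12 p [0.4675 0.0971 0.0722] jawyaw -0.3392 d_tool [ 0.0037 -0.002   0.0095] roll -0.012156744310555245 j [-0.7117  0.3065  0.502   2.1345 -0.2563  0.7179 -0.379 ] tilt [ 0.0285  0.0292 -0.9992] F [-0.6355  0.6715 -3.1467] gap 0.03502935178760678
```

View pics/s7.png

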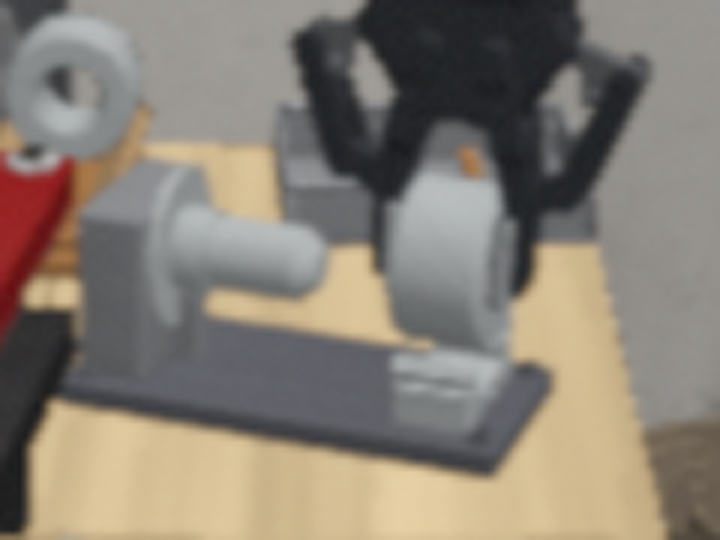

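View pics/w7.png

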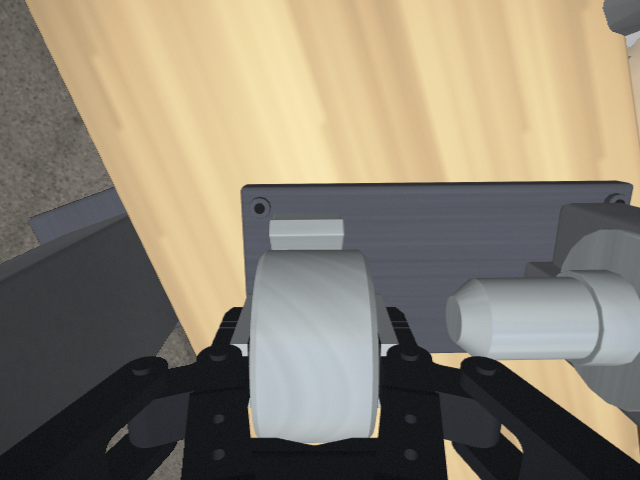

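The roller hangs just above the vee (vee jaw top at (307,232), roller at columns 250–380, pin to the right), slightly short in y. Lower the rest.

Request:
{"name": "step_arm", "arguments": {
  "deltas": [
    [0, [0.002, -0.001, 0], -0.006],
    [0, [0.001, -0.001, 0.001], -0.004],
    [0, [0, 0, 0.002], 0],
    [0, [0, 0, 0.002], 0],
    [0, [0, 0, 0.002], 0],
    [0, [0, 0, 0.001], 0],
    [0, [0, 0, 0], 0],
    [0, [0, 0, 0], 0]
  ]
}}

```text
t: 7.88
tool_pos: [0.4681, 0.1023, 0.0648]
orientation: [-2.547, -1.827, -0.068]
ft_force: [0.1, -1.1, -2.8]
finger_gap: 0.0351
```

```bash
python3 - <<'E'
from m import *
s,p,M=st()
off=M@np.array([-.0022,0,-.0148])
t=np.array([.4659,.099,.0775])-off
to(t,-.327)
E
```

```text
t 7.88 p [0.4681 0.1023 0.0648] jawyaw -0.3264 d_tool [-0.0012 -0.0007  0.0019] roll 0.0005628042708800685 j [-0.7103  0.32    0.4904  2.1381 -0.2674  0.6985 -0.3665] tilt [ 0.0313  0.0305 -0.999 ] F [ 0.0608 -1.1272 -2.7671] gap 0.03510847300027005
```

Excellent alignment; 2 mm left. Creep until contact.

Request:
{"name": "step_arm", "arguments": {
  "deltas": [
    [0, [-0.001, 0, 0.001], 0],
    [0, [0, 0, 0.0015], 0],
    [0, [0, 0, 0.001], 0],
    [0, [0, 0, 0.0005], 0],
    [0, [0, 0, 0], 0],
    [0, [0, 0, 0], 0],
    [0, [0, 0, 0], 0],
    [0, [0, 0, 0], 0]
  ]
}}

```text
t: 8.55
tool_pos: [0.4682, 0.1005, 0.0631]
orientation: [-2.547, -1.824, -0.068]
ft_force: [-1.0, 0.8, -0.7]
finger_gap: 0.0351
```

```bash
python3 - <<'E'
from m import *
s,p,M=st()
off=M@np.array([-.0022,0,-.0148])
t=np.array([.4659,.099,.0775])-off
to(t,-.327)
E
```

```text
t 8.55 p [0.4682 0.1005 0.0631] jawyaw -0.3283 d_tool [ 0.0006 -0.0014  0.0002] roll -0.0012713599769094142 j [-0.7032  0.3231  0.4886  2.1394 -0.2732  0.6955 -0.3583] tilt [ 0.0304  0.0323 -0.999 ] F [-1.0065  0.8124 -0.6855] gap 0.035122208130337645
```

Request:
{"name": "step_arm", "arguments": {
  "deltas": [
    [0, [0, 0, 0.001], 0],
    [0, [0, 0, 0.0005], 0],
    [0, [0, 0, 0], 0],
    [0.5, [0, 0, 0], 0],
    [0.6, [0, 0, 0], 0],
    [0.6, [0, 0, 0], 0],
    [0.6, [0, 0, 0], 0],
    [0.6, [0, 0, 0], 0]
  ],
  "grip_force": 30
}}

```text
t: 9.22
tool_pos: [0.4707, 0.1011, 0.0636]
orientation: [-2.547, -1.824, -0.074]
ft_force: [0.3, -1.0, -0.2]
finger_gap: 0.0517
```

```bash
python3 - <<'E'
from m import *
to([.4669,.1015,.063],-.327)
f,_,_=wrist('pics/w8.png')
f=r.grab_frame("side")["frame"]; cv2.imwrite('pics/s8.png',cv2.resize(f[180:270,310:430],None,fx=6,fy=6,interpolation=cv2.INTER_CUBIC))
E
```

```text
t 9.22 p [0.4707 0.1011 0.0636] jawyaw -0.3284 d_tool [-0.0009 -0.0037  0.0005] roll -0.001430366506532721 j [-0.7014  0.324   0.4877  2.1363 -0.2755  0.6941 -0.3562] tilt [ 0.0339  0.0341 -0.9988] F [ 0.3221 -0.9648 -0.2107] gap 0.0517434785680308
```

View pics/s8.png

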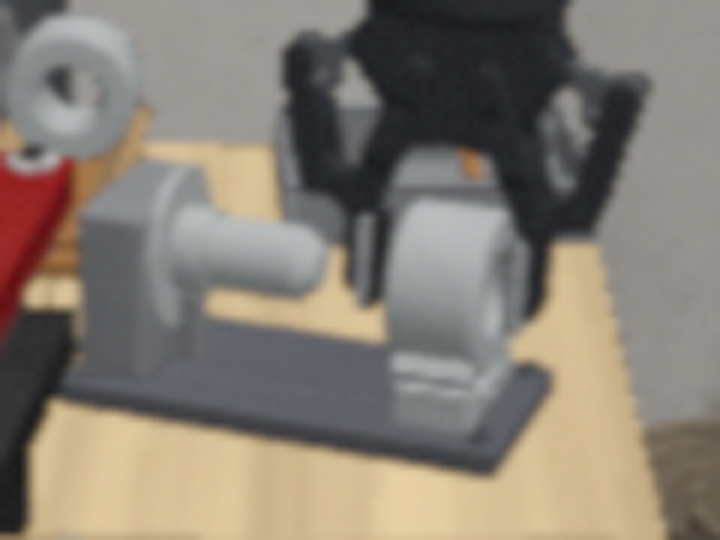

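View pics/w8.png

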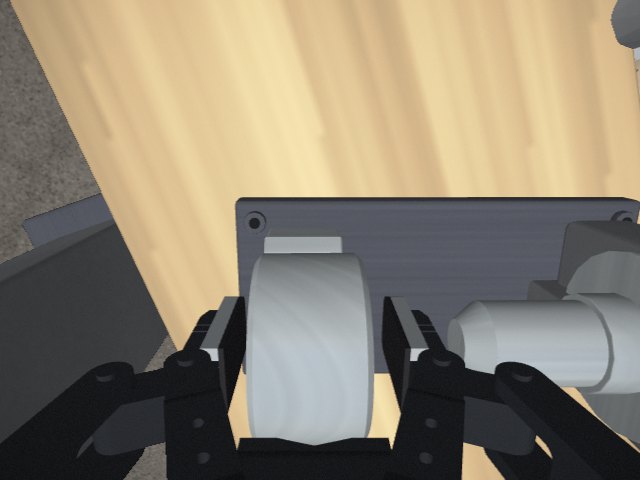

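Let go: the roller sits in the vee. The left pad is close to it (245 against 247 px), so I centre by 3 mm and lift straight up.

Request:
{"name": "step_arm", "arguments": {
  "deltas": [
    [0.62, [0, -0.0025, 0], 0],
    [0.62, [0, -0.001, 0], 0],
    [0.62, [0, 0, -0.005], 0],
    [0.62, [0, 0, -0.012], 0],
    [0.62, [0, 0, -0.02], 0],
    [0.62, [0, 0, -0.025], 0],
    [0.62, [0, 0, -0.015], 0],
    [0.62, [0, 0, 0], -0.06]
  ]
}}

```text
t: 9.98
tool_pos: [0.4624, 0.0988, 0.1436]
orientation: [-2.492, -1.9, -0.067]
ft_force: [0.6, 0.5, -0.2]
finger_gap: 0.053
```

```bash
python3 - <<'E'
from m import *
to([.4659,.099,.15],1.244)
f,K2,T2=wrist('pics/w9.png'); np.savez('w9.npz',K=K2,T=T2)
E
```

```text
t 9.98 p [0.4624 0.0988 0.1436] jawyaw -0.2681 d_tool [ 0.0014  0.0034 -0.0063] roll -1.5121499084383632 j [-0.7681  0.1757  0.5368  2.0837 -0.1477  0.8755 -0.4145] tilt [ 0.0296  0.0316 -0.9991] F [ 0.6092  0.4679 -0.1788] gap 0.05297543435209933
```

View pics/w9.png

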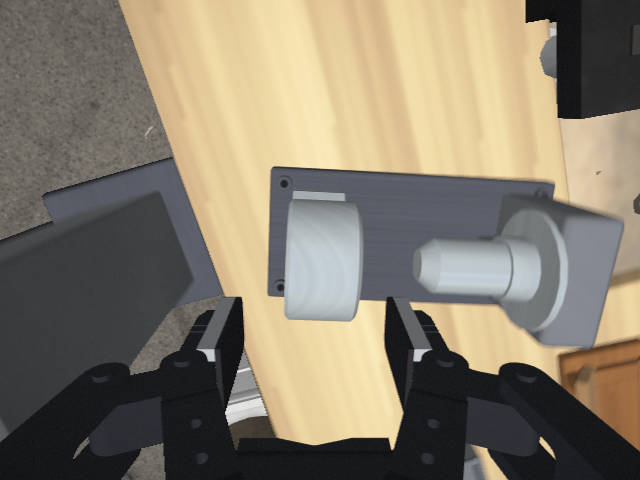

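The roller stands square in the vee (columns 285–362). Now roll about −1.51 with the gripper fully open.

Request:
{"name": "step_arm", "arguments": {
  "deltas": [
    [1, [0, 0, -0.003], -0.1],
    [1, [0, 0, 0], -0.12],
    [1, [0, 0, 0], -0.12],
    [1, [0, 0, 0], -0.12],
    [1, [0, 0, 0], -0.12],
    [1, [0, 0, 0], -0.12],
    [1, [0, 0, 0], -0.12],
    [1, [0, 0, 0], -0.12]
  ],
  "grip_force": 40
}}

```text
t: 10.7
tool_pos: [0.4596, 0.0981, 0.1458]
orientation: [1.304, 2.845, 0.061]
ft_force: [-0.4, -0.4, -0.3]
finger_gap: 0.0853
```

```bash
python3 - <<'E'
from m import *
to([.4659,.099,.12],1.244)
E
```

```text
t 10.7 p [0.4596 0.0981 0.1458] jawyaw 0.7109 d_tool [-0.0036  0.0043  0.026 ] roll -0.5330569309961142 j [-0.6572  0.1595  0.41    2.0826 -0.1124  0.8822  0.5283] tilt [ 0.0263  0.031  -0.9992] F [-0.395  -0.4136 -0.3045] gap 0.08534811453527398
```

Request:
{"name": "step_arm", "arguments": {
  "deltas": [
    [1, [0, 0, 0], -0.12],
    [1, [0, 0, 0], -0.12],
    [1, [0, 0, 0], -0.12],
    [1, [0, 0, 0], -0.07],
    [1, [0, 0, 0], -0.03],
    [1, [0, 0, 0], 0],
    [1, [0, 0, 0], 0],
    [1, [0, 0, 0], 0]
  ]
}}

```text
t: 11.37
tool_pos: [0.4564, 0.0967, 0.1438]
orientation: [0.594, 3.07, 0.05]
ft_force: [0.8, -0.3, -0.1]
finger_gap: 0.0854
```

```bash
python3 - <<'E'
from m import *
to([.4659,.099,.12],1.244)
f,K2,T2=wrist('pics/w10.png'); np.savez('w10.npz',K=K2,T=T2)
E
```

```text
t 11.37 p [0.4564 0.0967 0.1438] jawyaw 1.1885 d_tool [-0.0078  0.0048  0.024 ] roll -0.05548305178894153 j [-0.6064  0.1572  0.3538  2.0862 -0.0993  0.8833  0.9932] tilt [ 0.0203  0.0286 -0.9994] F [ 0.7849 -0.288  -0.1355] gap 0.08536531707727446
```

View pics/w10.png

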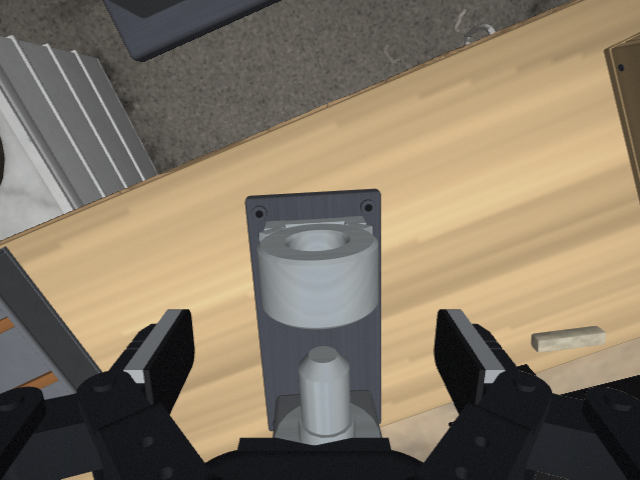

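The view shows the roller at columns 259–380, front face rows 224–268, and the pin tip at (322,353). I'll refit the gauge and roller from here.

```bash
python3 - <<'E'
import cv2
f=cv2.imread("pics/w10.png")[180:440,235:395]; cv2.imwrite("pics/w10c.png",cv2.resize(f,None,fx=3,fy=3,interpolation=cv2.INTER_CUBIC)[:600])
from m import *
z=np.load('w10.npz'); g=[.5321,.0765,-.3272]
print(proj(place(g,[[-.1,.043,.012],[-.1,-.043,.012],[-.016,0,.058]]),z['K'],z['T']))
a=np.linspace(0,2*np.pi,180)
for x in(-.088,-.052):
  q=proj(place(g,np.c_[np.full(180,x),.032*np.cos(a),.0575+.032*np.sin(a)]),z['K'],z['T']);print(q.min(0),q.max(0))
E
```

```text
[[380.8475 190.9751]
 [243.851  199.5389]
 [323.1878 353.2338]]
[255.8835 219.0654] [377.443  257.3997]
[262.3679 274.0759] [378.0434 326.7722]
```

View pics/w10c.png

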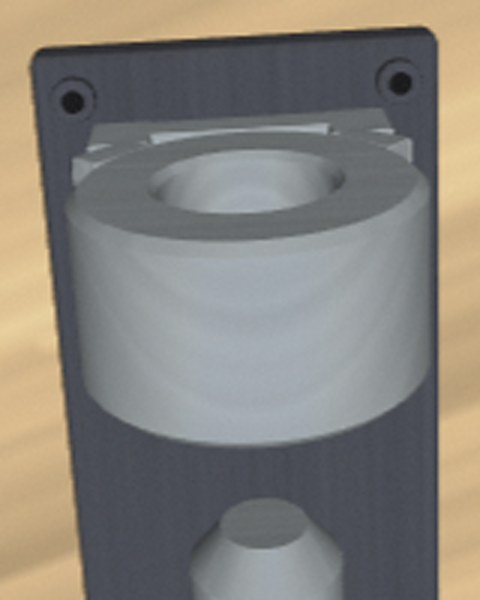

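Request:
{"name": "step_arm", "arguments": {
  "deltas": [
    [1, [-0.003, 0.002, 0.004], -0.02],
    [1, [-0.003, 0.0015, 0.008], -0.02],
    [1, [-0.002, 0.001, 0.008], -0.01],
    [1, [0, 0, 0.005], 0],
    [1, [0, 0, 0], 0],
    [1, [0, 0, 0], 0],
    [1, [0, 0, 0], 0],
    [1, [0, 0, 0], 0]
  ]
}}

```text
t: 12.08
tool_pos: [0.4668, 0.0991, 0.1166]
orientation: [0.513, 3.084, 0.048]
ft_force: [-1.2, 0.1, 0.2]
finger_gap: 0.0852
```

```bash
python3 - <<'E'
from m import *
to([.4672,.0985,.0555],1.244)
E
```

```text
t 12.08 p [0.4668 0.0991 0.1166] jawyaw 1.2413 d_tool [ 0.     -0.0025  0.061 ] roll -0.002702209365211372 j [-0.586   0.2176  0.3416  2.0891 -0.1289  0.8251  1.0748] tilt [ 0.0198  0.028  -0.9994] F [-1.2176  0.1292  0.2487] gap 0.08520138967066856
```

Request:
{"name": "step_arm", "arguments": {
  "deltas": [
    [1, [0, -0.0015, 0.006], 0],
    [1, [0, -0.001, 0.012], 0],
    [1, [0, 0, 0.013], 0],
    [1, [0, 0, 0.012], 0],
    [1, [0, 0, 0.008], 0],
    [1, [0, 0, 0.003], 0],
    [1, [0, 0, 0], 0],
    [1, [0, 0, 0], 0]
  ]
}}

```text
t: 12.75
tool_pos: [0.4685, 0.0983, 0.061]
orientation: [0.513, 3.08, 0.052]
ft_force: [0.1, -0.1, -0.1]
finger_gap: 0.0854
```

```bash
python3 - <<'E'
from m import *
to([.4672,.0985,.0555],1.244)
f,K2,T2=wrist('pics/w11.png'); np.savez('w11.npz',K=K2,T=T2)
f=r.grab_frame("side")["frame"]; cv2.imwrite('pics/s11.png',cv2.resize(f[180:270,310:430],None,fx=6,fy=6,interpolation=cv2.INTER_CUBIC))
E
```

```text
t 12.75 p [0.4685 0.0983 0.061 ] jawyaw 1.241 d_tool [ 0.0014 -0.0005  0.0055] roll -0.0029530417893990357 j [-0.5553  0.3094  0.3188  2.1328 -0.1865  0.6915  1.1312] tilt [ 0.0243  0.03   -0.9993] F [ 0.1392 -0.0575 -0.1218] gap 0.08539083328677224
```

View pics/w11.png

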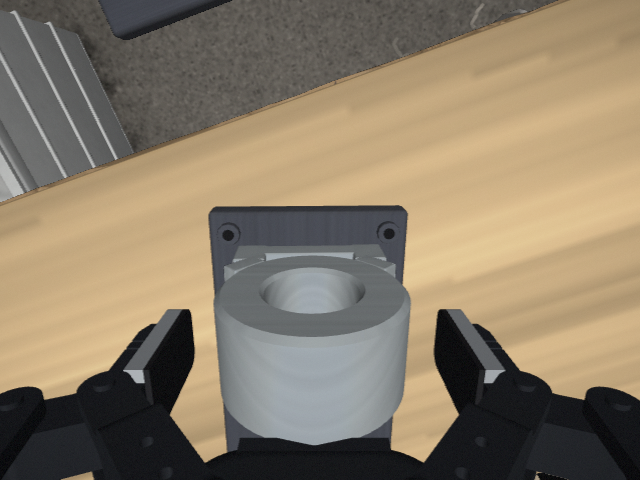

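View pics/s11.png

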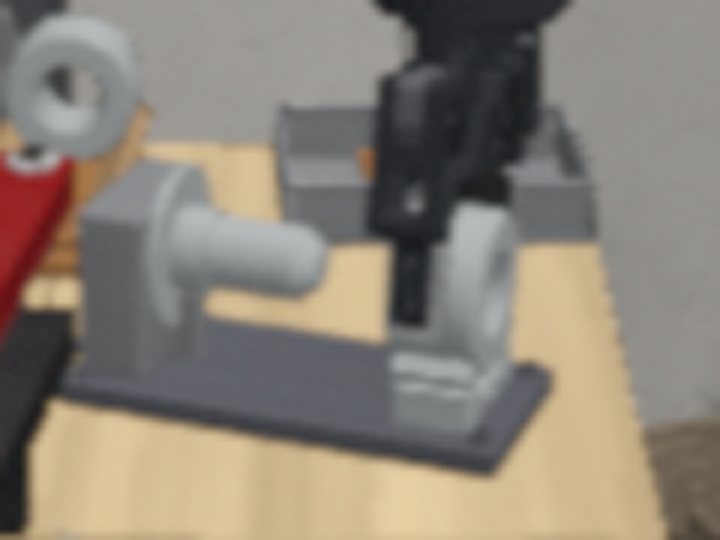

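Roller centred between the pads (215–410 px against 190 and 437). Go down 5.5 mm and close.

Request:
{"name": "step_arm", "arguments": {
  "deltas": [
    [1, [0.001, -0.0005, 0.003], 0],
    [1, [0, 0, 0.0025], 0],
    [1, [0, 0, 0], 0],
    [0.7, [0, 0, 0], 0],
    [0.0, [0, 0, 0], 0],
    [0.0, [0, 0, 0], 0],
    [0.0, [0, 0, 0], 0],
    [0.0, [0, 0, 0], 0]
  ],
  "grip_force": 60
}}

```text
t: 13.52
tool_pos: [0.4688, 0.0977, 0.0576]
orientation: [0.512, 3.077, 0.054]
ft_force: [-0.6, 0.1, -0.4]
finger_gap: 0.0625
```

```bash
python3 - <<'E'
from m import *
to([.4672,.0985,.0555],1.244)
f,K2,T2=wrist('pics/w12.png'); np.savez('w12.npz',K=K2,T=T2)
f=r.grab_frame("side")["frame"]; cv2.imwrite('pics/s12.png',cv2.resize(f[180:270,310:430],None,fx=6,fy=6,interpolation=cv2.INTER_CUBIC))
E
```

```text
t 13.52 p [0.4688 0.0977 0.0576] jawyaw 1.2413 d_tool [0.0018 0.0001 0.002 ] roll -0.002653932632812106 j [-0.5524  0.314   0.317   2.1372 -0.1902  0.6795  1.136 ] tilt [ 0.0276  0.0305 -0.9992] F [-0.5514  0.1345 -0.4435] gap 0.06253123851101253
```

View pics/w12.png

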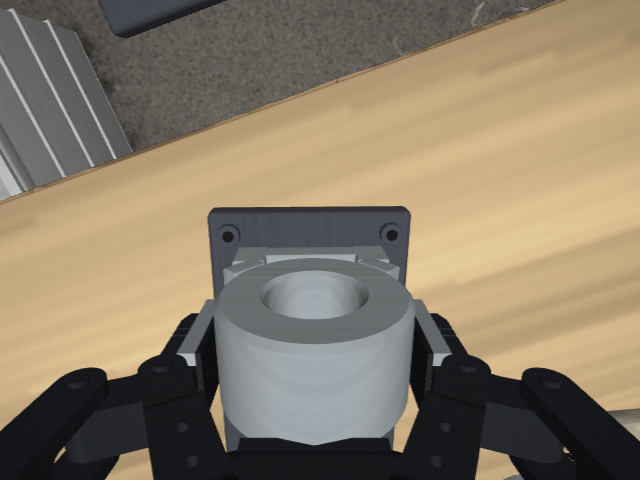

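View pics/s12.png

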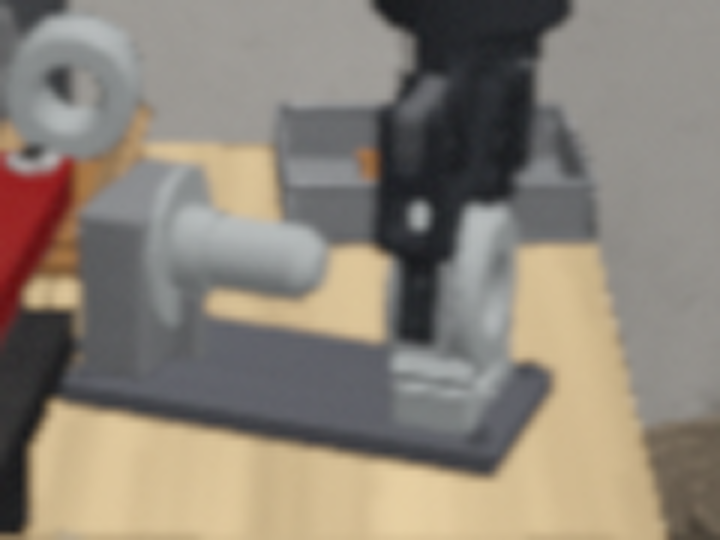

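Gripped across the rim (gap 62.5 mm). I record this TCP as the reference and work out the push in gauge axes.

```bash
cat >> m.py <<'E'
G=np.array([.5321,.0765,-.3272])
def gpos(ref=None,shift=None):
    s,p,M=st(); c,sn=np.cos(G[2]),np.sin(G[2]); Rg=np.array([[c,-sn,0],[sn,c,0],[0,0,1]])
    q=Rg.T@(p-[G[0],G[1],.02])
    print('t',round(s['t'],2),'gauge TCP',q,'rel',None if ref is None else q-ref,'Fg',Rg.T@np.array(s['ft_force']),'gap',round(s['finger_gap'],4),'dirs tool in gauge\n',Rg.T@M)
    if shift is not None: 
        print('tool delta to ref+shift',M.T@Rg@(np.array(ref)+shift-q))
    return q
E
python3 - <<'E'
from m import *
q=gpos(); np.save('ref.npy',q); gpos(q,[.04,0,.0007])
E
```

```text
t 13.62 gauge TCP [-0.0668 -0.0002  0.0376] rel None Fg [-0.3749 -0.0237  1.1167] gap 0.0626 dirs tool in gauge
 [[-0.9999  0.0022  0.0163]
 [ 0.0028  0.9993  0.0376]
 [-0.0162  0.0377 -0.9992]]
t 13.62 gauge TCP [-0.0668 -0.0002  0.0376] rel [0. 0. 0.] Fg [-0.3749 -0.0237  1.1167] gap 0.0626 dirs tool in gauge
 [[-0.9999  0.0022  0.0163]
 [ 0.0028  0.9993  0.0376]
 [-0.0162  0.0377 -0.9992]]
tool delta to ref+shift [-0.04    0.0001 -0.    ]
```

Request:
{"name": "step_arm", "arguments": {
  "deltas": [
    [0, [0, 0, -0.0008], 0],
    [0, [-0.002, 0, 0], 0],
    [0, [-0.005, 0, 0.0], 0],
    [0, [-0.007, 0, 0], 0],
    [0, [-0.007, 0, 0.0001], 0],
    [0, [-0.004, 0, 0.0001], 0],
    [0, [-0.001, 0, 0], 0],
    [0, [0, 0, 0], 0]
  ]
}}

```text
t: 14.28
tool_pos: [0.482, 0.0931, 0.0572]
orientation: [-0.508, -3.091, -0.053]
ft_force: [-1.9, 0.2, 1.8]
finger_gap: 0.0629
```

```bash
python3 - <<'E'
from m import *
q=np.load('ref.npy'); gpos(q,[.05,0,.0006])
E
```

```text
t 14.28 gauge TCP [-0.0528 -0.0004  0.0372] rel [ 0.014  -0.0001 -0.0004] Fg [-1.8222 -0.4243  1.7709] gap 0.0629 dirs tool in gauge
 [[-0.9999 -0.0012 -0.0145]
 [-0.0017  0.9995  0.0321]
 [ 0.0144  0.0321 -0.9994]]
tool delta to ref+shift [-0.036   0.0001 -0.0015]
```

Request:
{"name": "step_arm", "arguments": {
  "deltas": [
    [0, [0, 0, -0.001], 0],
    [0, [0, 0, -0.0008], 0],
    [0, [-0.003, 0, -0.0002], 0],
    [0, [-0.006, 0, -0.0001], 0],
    [0, [-0.006, 0, 0], 0],
    [0, [-0.003, 0, 0], 0],
    [0, [0, 0, 0], 0],
    [0, [0, 0, 0], 0]
  ]
}}

```text
t: 14.95
tool_pos: [0.5034, 0.0845, 0.0579]
orientation: [-0.51, -3.096, -0.05]
ft_force: [-0.3, -0.3, -3.7]
finger_gap: 0.0625
```

```bash
python3 - <<'E'
from m import *
q=np.load('ref.npy'); gpos(q,[.05,0,.0006])
f,K2,T2=wrist('pics/w13.png'); np.savez('w13.npz',K=K2,T=T2)
f=r.grab_frame("side")["frame"]; cv2.imwrite('pics/s13.png',cv2.resize(f[180:270,310:430],None,fx=6,fy=6,interpolation=cv2.INTER_CUBIC))
E
```

```text
t 14.95 gauge TCP [-0.0297 -0.0016  0.0379] rel [ 0.037  -0.0014  0.0004] Fg [-0.1773 -0.3977 -3.7475] gap 0.0625 dirs tool in gauge
 [[-1.     -0.0003 -0.009 ]
 [-0.0006  0.9995  0.0307]
 [ 0.0089  0.0307 -0.9995]]
tool delta to ref+shift [-0.013   0.0014 -0.0003]
```

View pics/s13.png

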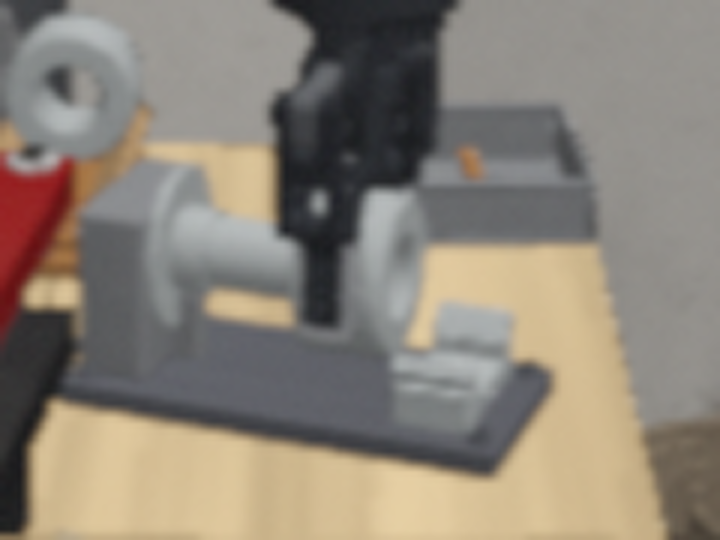

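View pics/w13.png

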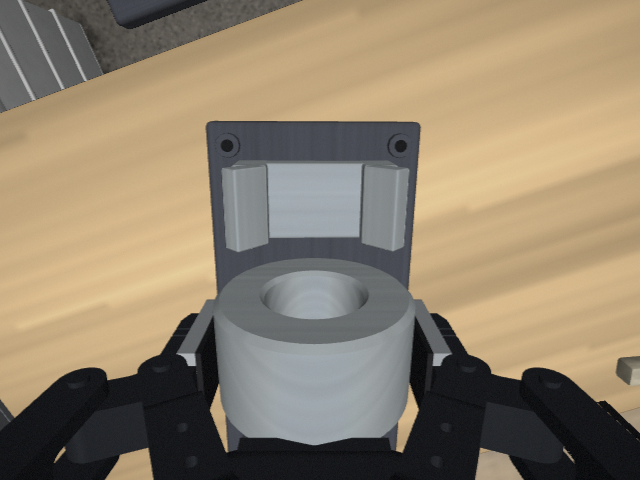

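Roller lifted clear of the vee, with the pin nose at its bore. It sits 1.4 mm off in y, so I correct that and go on slowly.

Request:
{"name": "step_arm", "arguments": {
  "deltas": [
    [0, [0, 0.001, 0], 0],
    [0, [-0.001, 0.0006, 0], 0],
    [0, [-0.003, 0, -0.0001], 0],
    [0, [-0.003, 0, 0], 0],
    [0, [-0.003, 0, 0], 0],
    [0, [-0.001, 0, 0], 0],
    [0, [0, 0, 0], 0],
    [0, [0, 0, 0], 0]
  ]
}}

```text
t: 15.72
tool_pos: [0.5143, 0.0827, 0.0578]
orientation: [-0.509, -3.095, -0.05]
ft_force: [-0.2, 0.6, -3.5]
finger_gap: 0.0626
```

```bash
python3 - <<'E'
from m import *
q=np.load('ref.npy'); gpos(q,[.07,0,.0005])
E
```

```text
t 15.72 gauge TCP [-0.0188  0.0001  0.0378] rel [0.0479 0.0004 0.0003] Fg [-0.3541  0.5358 -3.4873] gap 0.0626 dirs tool in gauge
 [[-0.9999 -0.0013 -0.0102]
 [-0.0016  0.9995  0.0304]
 [ 0.0102  0.0304 -0.9995]]
tool delta to ref+shift [-0.022  -0.0004 -0.0004]
```

Request:
{"name": "step_arm", "arguments": {
  "deltas": [
    [0, [-0.001, -0.0003, -0.0002], 0],
    [0, [-0.003, 0, -0.0001], 0],
    [0, [-0.004, 0, 0], 0],
    [0, [-0.004, 0, 0], 0],
    [0, [-0.004, 0, 0], 0],
    [0, [-0.003, 0, 0], 0],
    [0, [-0.001, 0, 0], 0],
    [0, [0, 0, 0], 0]
  ]
}}

```text
t: 16.38
tool_pos: [0.5358, 0.0753, 0.058]
orientation: [-0.509, -3.095, -0.05]
ft_force: [0.8, 0.2, -4.5]
finger_gap: 0.0626
```

```bash
python3 - <<'E'
from m import *
q=np.load('ref.npy'); gpos(q,[.075,0,.0005])
E
```

```text
t 16.38 gauge TCP [ 0.0039 -0.      0.038 ] rel [0.0706 0.0002 0.0004] Fg [ 0.7297  0.4305 -4.4863] gap 0.0626 dirs tool in gauge
 [[-1.     -0.0014 -0.0095]
 [-0.0016  0.9995  0.0306]
 [ 0.0094  0.0306 -0.9995]]
tool delta to ref+shift [-0.0044 -0.0002 -0.0001]
```

Request:
{"name": "step_arm", "arguments": {
  "deltas": [
    [0, [-0.001, 0, 0], 0],
    [0, [-0.002, 0, 0], 0],
    [0, [-0.002, 0, 0], 0],
    [0, [-0.002, 0, 0], 0],
    [0, [-0.002, 0, 0], 0],
    [0, [-0.002, 0, 0], 0],
    [0, [-0.002, 0, 0], 0],
    [0, [-0.002, 0, 0], 0]
  ]
}}

```text
t: 17.05
tool_pos: [0.541, 0.0731, 0.0577]
orientation: [-0.502, -3.073, -0.051]
ft_force: [-6.1, 1.3, 3.0]
finger_gap: 0.0624
```

```bash
python3 - <<'E'
from m import *
q=np.load('ref.npy'); gpos(q,[.093,0,.0005])
f,K2,T2=wrist('pics/w14.png'); np.savez('w14.npz',K=K2,T=T2)
f=r.grab_frame("side")["frame"]; cv2.imwrite('pics/s14.png',cv2.resize(f[180:270,310:430],None,fx=6,fy=6,interpolation=cv2.INTER_CUBIC))
E
```

```text
t 17.05 gauge TCP [ 0.0095 -0.0003  0.0377] rel [ 0.0763 -0.0001  0.0001] Fg [-6.182  -0.7598  3.0286] gap 0.0624 dirs tool in gauge
 [[-0.9995 -0.0029 -0.0322]
 [-0.0038  0.9996  0.0275]
 [ 0.0321  0.0276 -0.9991]]
tool delta to ref+shift [-0.0167  0.0001 -0.0009]
```

View pics/s14.png

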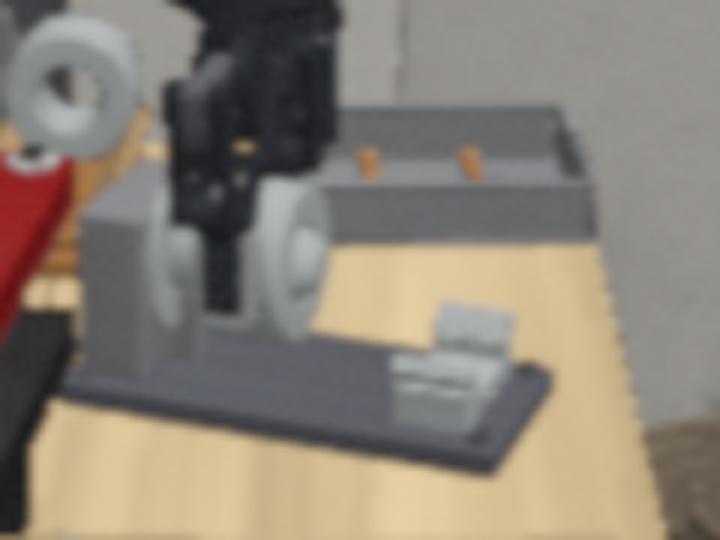

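View pics/w14.png

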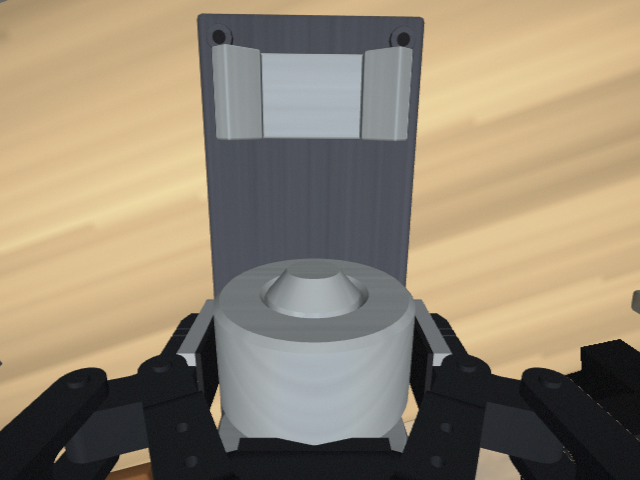

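The roller has stopped: the last rows advanced 5.7 mm of 15 with −6 N back. The nose cone just protrudes from the bore (262–368 px), as expected at the step. To rule out a snag, I push harder at slightly raised and shifted positions.

Request:
{"name": "step_arm", "arguments": {
  "deltas": [
    [0, [-0.005, 0, -0.001], 0],
    [0, [-0.006, 0, -0.001], 0],
    [0, [-0.006, 0, -0.001], 0],
    [0, [-0.006, 0.001, -0.0005], 0],
    [0, [-0.006, 0.001, 0], 0],
    [0, [-0.006, -0.001, 0], 0],
    [0, [-0.006, -0.001, 0], 0],
    [0, [-0.005, 0, 0], 0]
  ]
}}

```text
t: 17.82
tool_pos: [0.5386, 0.0734, 0.0579]
orientation: [-0.47, -2.969, -0.056]
ft_force: [-12.3, 0.5, 9.4]
finger_gap: 0.0628
```

```bash
python3 - <<'E'
from m import *
q=np.load('ref.npy'); gpos(q,[.078,0,.0005])
f,K2,T2=wrist('pics/w15.png'); np.savez('w15.npz',K=K2,T=T2)
f=cv2.imread("pics/w15.png")
cv2.imwrite("pics/w15c.png",cv2.resize(f[245:355,200:425],None,fx=3.5,fy=3.5,interpolation=cv2.INTER_CUBIC))
E
```

```text
t 17.82 gauge TCP [ 0.0071 -0.0008  0.0379] rel [ 0.0739 -0.0006  0.0004] Fg [-11.8282  -3.5362   9.3838] gap 0.0628 dirs tool in gauge
 [[-0.9902 -0.0124 -0.1393]
 [-0.0145  0.9998  0.0137]
 [ 0.1391  0.0156 -0.9902]]
tool delta to ref+shift [-0.0041  0.0006 -0.0007]
```

View pics/w15c.png

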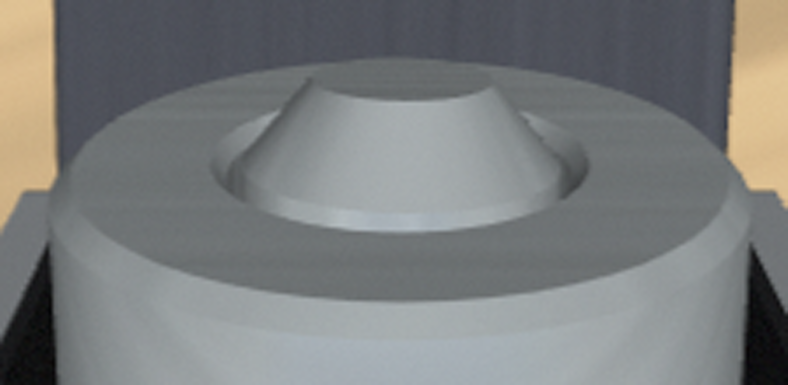

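```bash
python3 - <<'E'
from m import *
z=np.load('w14.npz')
f=cv2.imread("pics/w14.png")
px=[[197,14],[425,17]]
loc=[[-.1,-.043,.012],[-.1,.043,.012]]
print('corner pred w/ G',proj(place(G,loc),z['K'],z['T']),px)
a=np.linspace(0,2*np.pi,180)
for x in(.004,.007,.010,.013):
  q=proj(place(G,np.c_[np.full(180,x-.018),.031*np.cos(a),.0573+.031*np.sin(a)]),z['K'],z['T']);print(x,q.min(0),q.max(0))
cv2.imwrite("pics/w14c.png",cv2.resize(f[245:355,200:425],None,fx=3.5,fy=3.5,interpolation=cv2.INTER_CUBIC))
E
```

```text
corner pred w/ G [[195.1875  14.615 ]
 [424.5353  16.5945]] [[197, 14], [425, 17]]
0.004 [215.7189 246.2173] [411.4018 317.6756]
0.007 [216.3107 253.413 ] [410.7801 328.4021]
0.01 [216.8951 260.5395] [410.166  338.9674]
0.013 [217.4723 267.5977] [409.5595 349.3751]
```

View pics/w14c.png

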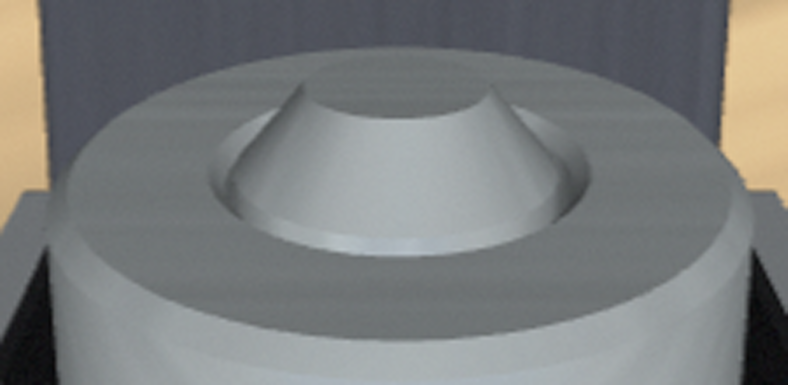

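Verdict confirmed. The front face fits a roller centre at x = 10 mm (observed rows 258–342, predicted 260–339), and harder pushing moved nothing. It is a good roller, so it goes in the rack. Draw it off.

```bash
python3 - <<'E'
from m import *
s,p,M=st(); c,sn=np.cos(G[2]),np.sin(G[2]); Rg=np.array([[c,-sn,0],[sn,c,0],[0,0,1]])
for d in ([-.01,0,0],[0,0,.001],[0,.001,0]): print(d,M.T@Rg@np.array(d))
print(s['joint_pos'],s['moment'])
E
```

```text
[-0.01, 0, 0] [0.0099 0.0001 0.0014]
[0, 0, 0.001] [ 0.0001  0.     -0.001 ]
[0, 0.001, 0] [-0.     0.001  0.   ]
[-0.3917  0.4915  0.2913  1.8674 -0.2606  0.939   1.3007] [ 0.3871  2.3575 -0.0135]
```

Request:
{"name": "step_arm", "arguments": {
  "deltas": [
    [0, [0, 0.0003, -0.0005], 0],
    [0, [0.002, 0.0003, -0.0002], 0],
    [0, [0.004, 0, 0.0006], 0],
    [0, [0.004, 0, 0.0006], 0],
    [0, [0.004, 0, 0.0006], 0],
    [0, [0.002, 0, 0.0003], 0],
    [0, [0, 0, 0], 0],
    [0, [0, 0, 0], 0]
  ]
}}

```text
t: 18.53
tool_pos: [0.528, 0.0772, 0.0585]
orientation: [-0.473, -2.981, -0.055]
ft_force: [-0.9, -0.3, -3.1]
finger_gap: 0.0623
```

```bash
python3 - <<'E'
from m import *
q=np.load('ref.npy'); gpos(q,[.02,0,.0005])
E
```

```text
t 18.53 gauge TCP [-0.0041 -0.0006  0.0385] rel [ 0.0627 -0.0004  0.0009] Fg [-0.7613 -0.5906 -3.0641] gap 0.0623 dirs tool in gauge
 [[-0.9919 -0.0113 -0.1268]
 [-0.0133  0.9998  0.015 ]
 [ 0.1266  0.0165 -0.9918]]
tool delta to ref+shift [0.0423 0.0009 0.0058]
```

Request:
{"name": "step_arm", "arguments": {
  "deltas": [
    [0, [0.003, 0.0003, 0.0004], 0],
    [0, [0.006, 0.0003, 0.0008], 0],
    [0, [0.008, 0, 0.001], 0],
    [0, [0.009, 0, 0.0011], 0],
    [0, [0.008, 0, 0.001], 0],
    [0, [0.005, 0, 0.0006], 0],
    [0, [0.002, 0, 0], 0],
    [0, [0, 0, 0], 0]
  ]
}}

```text
t: 19.2
tool_pos: [0.4823, 0.0931, 0.0588]
orientation: [-0.47, -2.977, -0.055]
ft_force: [-0.5, 0.6, -3.3]
finger_gap: 0.0624
```

```bash
python3 - <<'E'
from m import *
q=np.load('ref.npy'); gpos(q,[.02,0,.0005])
to([.62,-.16,.20],-.09)
E
```

```text
t 19.2 gauge TCP [-0.0525 -0.0003  0.0388] rel [ 0.0142 -0.0001  0.0012] Fg [-0.6534  0.3879 -3.3334] gap 0.0624 dirs tool in gauge
 [[-0.9913 -0.0129 -0.1308]
 [-0.0149  0.9998  0.0146]
 [ 0.1305  0.0164 -0.9913]]
tool delta to ref+shift [-0.0058  0.     -0.0001]
t 19.2 p [0.4823 0.0931 0.0588] jawyaw 1.2564 d_tool [-0.1886 -0.1957 -0.1706] roll 1.3464487711366806 j [-0.4581  0.4049  0.2878  2.0016 -0.2476  0.8738  1.2422] tilt [-0.1191  0.0558 -0.9913] F [-0.4941  0.5773 -3.3334] gap 0.06239138903582417
```

Off the pin and free. Lift straight up.

Request:
{"name": "step_arm", "arguments": {
  "deltas": [
    [0, [0.0013, 0.0002, -0.01], 0],
    [0, [0.0026, 0.0003, -0.02], 0],
    [0, [0.0033, 0.0004, -0.025], 0.02],
    [0, [0.0033, 0.0004, -0.025], 0.06],
    [0, [0.0026, 0.0003, -0.02], 0.1],
    [0, [-0.002, -0.003, -0.01], 0.12],
    [0, [-0.01, -0.015, -0.005], 0.12],
    [0, [-0.015, -0.02, 0], 0.12]
  ]
}}

```text
t: 19.87
tool_pos: [0.484, 0.05, 0.1831]
orientation: [-1.268, -2.733, -0.008]
ft_force: [0.3, 0.0, -3.7]
finger_gap: 0.0627
```

```bash
python3 - <<'E'
from m import *
to([.62,-.16,.20],-.09)
s,p,M=st()
plan([.61,-.15,.20],.86,8,0)
E
```

```text
t 19.87 p [0.484  0.05   0.1831] jawyaw 0.7052 d_tool [-0.2445 -0.0333 -0.0447] roll 0.7951776566876625 j [-0.5188  0.2388  0.4434  1.9079 -0.1875  1.1343  0.7108] tilt [-0.1139  0.059  -0.9917] F [ 0.2785  0.0493 -3.6697] gap 0.06272721421564488
[0, [-0.0288, -0.0043, -0.0054], 0.1075]
[0, [-0.0291, -0.0012, -0.0054], 0.1075]
[0, [-0.0291, 0.0019, -0.0054], 0.1075]
[0, [-0.0287, 0.005, -0.0054], 0.1075]
[0, [-0.028, 0.0081, -0.0054], 0.1075]
[0, [-0.027, 0.0111, -0.0054], 0.1075]
[0, [-0.0256, 0.0139, -0.0054], 0.1075]
[0, [-0.024, 0.0166, -0.0054], 0.1075]
```

Request:
{"name": "step_arm", "arguments": {
  "deltas": [
    [0, [-0.029, -0.004, -0.005], 0.1],
    [0, [-0.029, -0.001, -0.005], 0.11],
    [0, [-0.029, 0.002, -0.005], 0.11],
    [0, [-0.029, 0.005, -0.005], 0.11],
    [0, [-0.028, 0.008, -0.005], 0.11],
    [0, [-0.027, 0.011, -0.005], 0.1],
    [0, [-0.02, 0.012, -0.004], 0.07],
    [0, [-0.01, 0.006, -0.002], 0.03]
  ]
}}

```text
t: 20.53
tool_pos: [0.5999, -0.1427, 0.2046]
orientation: [-2.223, -2.054, 0.057]
ft_force: [0.7, -0.1, -3.0]
finger_gap: 0.0626
```

Request:
{"name": "step_arm", "arguments": {
  "deltas": [
    [0, [0, 0, 0], 0],
    [0, [0, 0, 0], 0],
    [0, [0, 0, 0], 0],
    [0, [0, 0, 0], 0],
    [0, [0, 0, 0], 0],
    [0, [0, 0, 0], 0],
    [0, [0, 0, 0], 0],
    [0, [0, 0, 0], 0]
  ]
}}

```text
t: 21.2
tool_pos: [0.5997, -0.1411, 0.2065]
orientation: [-2.219, -2.057, 0.054]
ft_force: [-0.6, -0.5, -3.9]
finger_gap: 0.0628
```

```bash
python3 - <<'E'
from m import *
f,K2,T2=wrist('pics/w16.png'); np.savez('w16.npz',K=K2,T=T2)
to([.62,-.08,.20],-.09)
E
```

```text
t 21.25 p [ 0.5997 -0.1409  0.2064] jawyaw -0.073 d_tool [0.0619 0.0164 0.0079] roll 0.016998870623387674 j [-0.27    0.5022  0.6491  1.5681 -0.3302  1.3006  0.37  ] tilt [-0.1047  0.0603 -0.9927] F [-0.8967 -0.4068 -3.6432] gap 0.06276403547896604
```

View pics/w16.png

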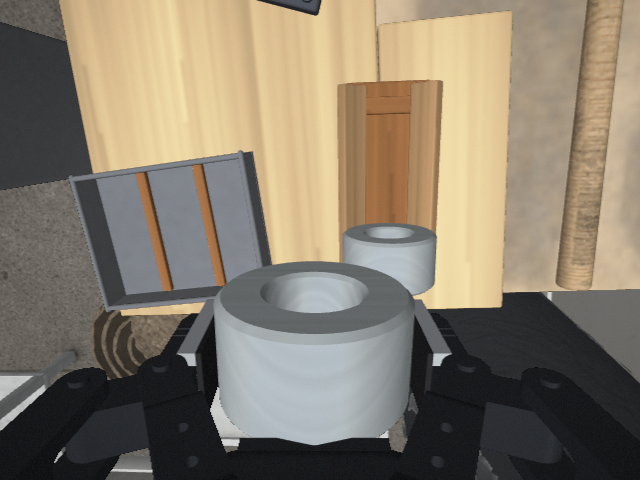

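The view shows the rack (columns 338–441, +y end at row 82), the passed roller at (390,258), and the roller held level between the pads. Zooming in to measure.

```bash
python3 - <<'E'
from m import *
f=cv2.imread("pics/w16.png")
cv2.imwrite("pics/w16c.png",cv2.resize(f[70:300,325:455],None,fx=2.6,fy=2.6,interpolation=cv2.INTER_CUBIC))
z=np.load('w16.npz')
g=[.634,-.117,-.089]
print(proj(place(g,[[-.031,.075,.038],[.031,.075,.038],[-.031,.075,0],[.031,.075,0],[-.031,-.02,.038],[.031,-.02,.038],[0,-.024,.05]]),z['K'],z['T']))
E
```

```text
[[341.7538  79.7279]
 [436.5101  79.9873]
 [343.9201  85.5868]
 [427.4576  85.9346]
 [337.6766 218.5101]
 [424.7717 221.7009]
 [381.2721 229.3472]]
```

View pics/w16c.png

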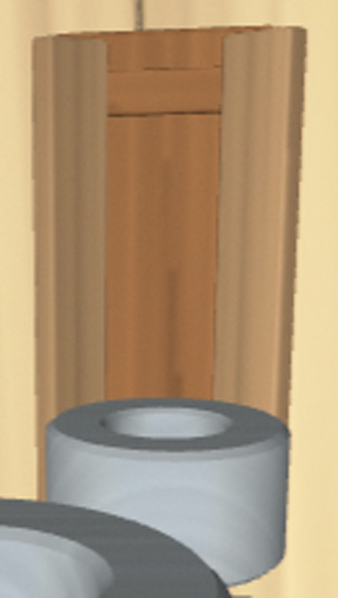

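```bash
python3 - <<'E'
from m import *
z=np.load('w16.npz')
def res(p):
    q=proj(place(p,[[-.031,.075,.038],[.031,.075,.038],[0,-.024,.05]]),z['K'],z['T'])-[[337.7,84.6],[442.3,80.4],[389.6,233]]
    out=list(q.ravel())
    for sx,pt in((-.031,[340.4,250.8]),(.031,[436.5,235.4])):
        e=proj(place(p,[[sx,.075,.038],[sx,-.07,.038]]),z['K'],z['T']); d=(e[1]-e[0])/np.linalg.norm(e[1]-e[0]); v=np.array(pt)-e[0]
        out.append(d[0]*v[1]-d[1]*v[0])
    return np.array(out)
r_=least_squares(res,[.634,-.117,-.089],loss='soft_l1');print(r_.x,res(r_.x))
print('free seat',place(r_.x,[[0,.035,.05],[0,-.042,.05]]))
# held roller centre offset in tool frame: fit ox,oz, pitch from face/silhouette
s,p,M=st()
a=np.linspace(0,2*np.pi,180)
for ox in(-.004,-.002,0,.002):
  for pit in (0,.13,-.13):
    Rp=R.from_rotvec([0,pit,0]).as_matrix()
    L=np.c_[np.full(180,.018),.031*np.cos(a),.031*np.sin(a)]@Rp.T+[ox,0,-.022]
    q=proj(p+L@M.T,z['K'],z['T']);print(ox,pit,q.min(0),q.max(0),(Rp.T@M.T)[0] if 0 else (M@Rp)[:,0])
E
```

```text
[ 0.6387 -0.1192 -0.0476] [ 6.5861  0.0713 -3.1389  0.4984  0.0772 -0.8607  5.2556 -4.1955]
free seat [[ 0.6404 -0.0842  0.07  ]
 [ 0.6367 -0.1612  0.07  ]]
-0.004 0 [216.7612 272.3825] [412.01   365.6082] [0.0785 0.9955 0.0522]
-0.004 0.13 [215.3462 265.6872] [413.4777 384.7547] [0.0915 0.9793 0.1804]
-0.004 -0.13 [218.286  279.9954] [410.4416 346.637 ] [ 0.0643  0.995  -0.077 ]
-0.002 0 [216.3001 267.6869] [412.4564 358.7863] [0.0785 0.9955 0.0522]
-0.002 0.13 [214.8717 260.8605] [413.9376 377.9936] [0.0915 0.9793 0.1804]
-0.002 -0.13 [217.8393 275.4172] [410.8737 339.7943] [ 0.0643  0.995  -0.077 ]
0 0 [215.8348 262.9571] [412.9069 351.8865] [0.0785 0.9955 0.0522]
0 0.13 [214.3926 255.9979] [414.4019 371.1549] [0.0915 0.9793 0.1804]
0 -0.13 [217.3884 270.8064] [411.3108 332.8745] [ 0.0643  0.995  -0.077 ]
0.002 0 [215.365  258.1927] [413.3616 344.9075] [0.0785 0.9955 0.0522]
0.002 0.13 [213.909  251.0989] [414.8706 364.2371] [0.0915 0.9793 0.1804]
0.002 -0.13 [216.9334 266.1626] [411.7545 325.8762] [ 0.0643  0.995  -0.077 ]
```

```bash
python3 - <<'E'
from m import *
z=np.load('w16.npz'); print('cam',z['T'][:3,3])
a=np.linspace(0,2*np.pi,180)
for g in ([.6387,-.1192,-.0476],[.6387,-.1192,-.089]):
  for y in (-.024,-.06):
    q=proj(place(g,np.c_[.032*np.cos(a),np.full(180,y),.05+.032*np.sin(a)]),z['K'],z['T']);print(y,q.min(0),q.max(0))
  q=proj(place(g,np.c_[.016*np.cos(a),np.full(180,-.024),.05+.016*np.sin(a)]),z['K'],z['T']);print('bore',q.min(0),q.max(0))
# tray
t=[.4662,-.143,.0631]
print(proj(place(t,[[.07,.056,.03],[.07,-.056,.03],[-.07,.056,.03],[-.07,-.056,.03]]),z['K'],z['T']))
E
```

```text
cam [ 0.6206 -0.0731  0.3531]
-0.024 [343.4299 222.2445] [437.8072 244.4077]
-0.06 [343.8937 266.8302] [435.405  298.6436]
bore [366.4297 226.9398] [413.4034 237.9247]
-0.024 [342.025  222.0868] [436.1619 244.5493]
-0.06 [340.4552 266.595 ] [431.6144 298.6824]
bore [365.0199 226.8424] [411.8755 237.9755]
[[240.7249 152.6222]
 [265.5346 294.2371]
 [ 68.9536 176.5827]
 [105.0339 308.6419]]
```

```bash
cat >> m.py <<'E'
def rk(dz=0):
    s,p,M=st(); off=M@np.array([.0017,0,-.020]); t=np.array([.640,-.084,.070+dz])-off; print('tgt',t); to(t,-.048)
E
python3 - <<'E'
from m import *
rk(.04)
E
```

```text
tgt [ 0.6378 -0.0845  0.0901]
t 21.25 p [ 0.5997 -0.1409  0.2064] jawyaw -0.073 d_tool [0.0531 0.0463 0.115 ] roll -0.025001129376612363 j [-0.27    0.5022  0.6491  1.5681 -0.3302  1.3006  0.37  ] tilt [-0.1047  0.0603 -0.9927] F [-0.8967 -0.4068 -3.6432] gap 0.06276403547896604
```

Request:
{"name": "step_arm", "arguments": {
  "deltas": [
    [0, [0.006, 0.005, 0.003], -0.005],
    [0, [0.012, 0.01, 0.008], -0.01],
    [0, [0.013, 0.012, 0.012], -0.005],
    [0, [0.01, 0.009, 0.012], 0],
    [0, [0.005, 0.004, 0.01], 0],
    [0, [0.001, 0.001, 0.006], 0],
    [0, [0, 0, 0], 0],
    [0, [0, 0, 0], 0]
  ]
}}

```text
t: 21.92
tool_pos: [0.6426, -0.0835, 0.1446]
orientation: [-2.186, -2.084, 0.054]
ft_force: [-0.2, -0.2, -3.4]
finger_gap: 0.0624
```

```bash
python3 - <<'E'
from m import *
rk(.02)
E
```

```text
tgt [ 0.6377 -0.0845  0.0701]
t 21.92 p [ 0.6426 -0.0835  0.1446] jawyaw -0.0447 d_tool [-0.0054  0.0036  0.0744] roll 0.0033164556013378643 j [-0.3067  0.6087  0.595   1.5441 -0.3869  1.2268  0.332 ] tilt [-0.1088  0.0622 -0.9921] F [-0.1751 -0.1846 -3.4323] gap 0.06236227620218752
```

Request:
{"name": "step_arm", "arguments": {
  "deltas": [
    [0, [-0.001, 0.001, 0.006], 0],
    [0, [-0.002, 0.001, 0.012], 0],
    [0, [-0.001, 0.001, 0.014], 0],
    [0, [-0.001, 0.0005, 0.013], 0],
    [0, [0, 0, 0.009], 0],
    [0, [0, 0, 0.004], 0],
    [0, [0, 0, 0], 0],
    [0, [0, 0, 0], 0]
  ]
}}

```text
t: 22.58
tool_pos: [0.6377, -0.0906, 0.0821]
orientation: [-2.195, -2.079, 0.056]
ft_force: [0.4, -0.5, -2.5]
finger_gap: 0.0623
```

```bash
python3 - <<'E'
from m import *
rk(.0)
f,K2,T2=wrist('pics/w17.png'); np.savez('w17.npz',K=K2,T=T2)
f=r.grab_frame("side")["frame"]; cv2.imwrite('pics/s17.png',cv2.resize(f[150:240,280:400],None,fx=6,fy=6,interpolation=cv2.INTER_CUBIC))
E
```

```text
tgt [ 0.6377 -0.0845  0.0501]
t 22.58 p [ 0.6377 -0.0906  0.0821] jawyaw -0.0515 d_tool [0.0043 0.0033 0.0322] roll -0.0034970192096226427 j [-0.2838  0.6664  0.5699  1.603  -0.4218  1.1169  0.3669] tilt [-0.1078  0.0598 -0.9924] F [ 0.3832 -0.5408 -2.4869] gap 0.06234767358821494
```

View pics/w17.png

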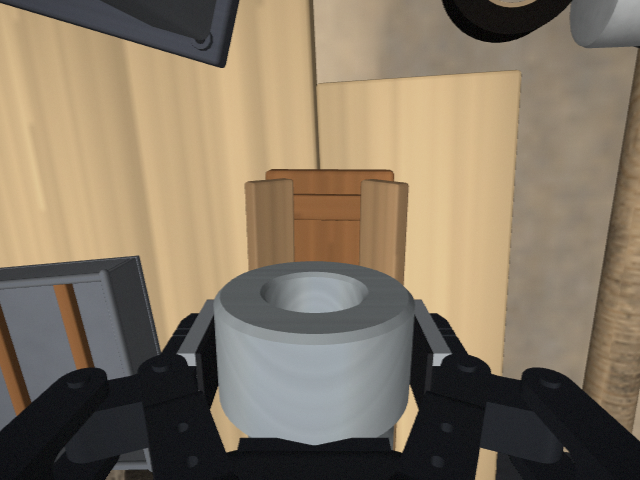

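View pics/s17.png

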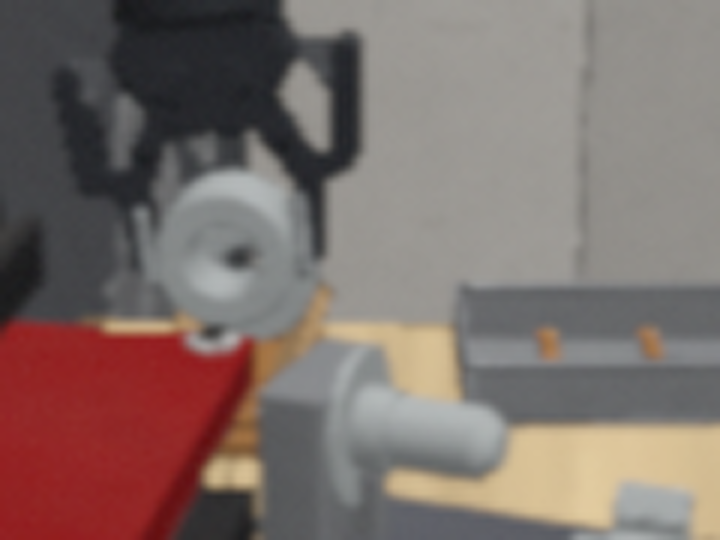

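```bash
python3 - <<'E'
from m import *
z=np.load('w17.npz')
for yaw in(-.048,):
  g=[.6387,-.1192,yaw]
  print(proj(place(g,[[-.031,.075,.038],[.031,.075,.038],[-.031,.075,0],[.031,.075,0]]),z['K'],z['T']))
f=cv2.imread("pics/w17.png")
cv2.imwrite("pics/w17c.png",cv2.resize(f[155:345,200:450],None,fx=3,fy=3,interpolation=cv2.INTER_CUBIC))
E
```

```text
[[252.496  186.3417]
 [401.7681 187.8063]
 [271.3098 176.7332]
 [394.5263 177.6222]]
```

View pics/w17c.png

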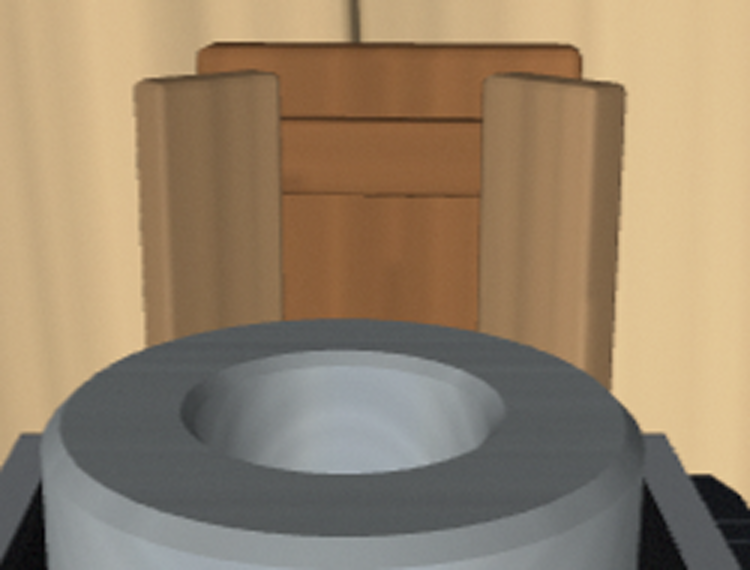

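Aligned: rack mid-line predicted at 327.1 px, observed 326.5, and the roller is level. The tool's lean of about 6° puts one fingertip lower, so it may touch a rack board just before seating. I'll approach slowly and watch the force.

Request:
{"name": "step_arm", "arguments": {
  "deltas": [
    [0, [0.002, 0.001, 0.003], 0],
    [0, [0.002, 0.001, 0.006], 0],
    [0, [0, 0.001, 0.006], 0],
    [0, [0, 0, 0.005], 0],
    [0, [0, 0, 0.002], 0],
    [0, [0, 0, 0], 0],
    [0, [0, 0, 0], 0],
    [0, [0, 0, 0], 0]
  ]
}}

```text
t: 23.35
tool_pos: [0.6409, -0.0842, 0.0601]
orientation: [-2.196, -2.083, 0.051]
ft_force: [-1.0, -0.2, -2.4]
finger_gap: 0.0627
```

```bash
python3 - <<'E'
from m import *
rk(.0)
E
```

```text
tgt [ 0.6378 -0.0845  0.0501]
t 23.35 p [ 0.6409 -0.0842  0.0601] jawyaw -0.0497 d_tool [-0.0011 -0.002   0.0103] roll -0.0016749603574006677 j [-0.2841  0.6913  0.5559  1.6142 -0.4382  1.0778  0.3708] tilt [-0.1032  0.0597 -0.9929] F [-0.9696 -0.2326 -2.4382] gap 0.06266804411167669
```

Request:
{"name": "step_arm", "arguments": {
  "deltas": [
    [0, [-0.0005, -0.001, 0.001], 0],
    [0, [-0.0005, -0.001, 0.001], 0],
    [0, [0, 0, 0.002], 0],
    [0, [0, 0, 0.002], 0],
    [0, [0, 0, 0.001], 0],
    [0, [0, 0, 0], 0],
    [0, [0, 0, 0], 0],
    [0, [0, 0, 0], 0]
  ]
}}

```text
t: 24.02
tool_pos: [0.6382, -0.0853, 0.0533]
orientation: [-2.197, -2.083, 0.05]
ft_force: [0.3, 0.1, -3.6]
finger_gap: 0.0626
```

```bash
python3 - <<'E'
from m import *
rk(.0)
f=r.grab_frame("side")["frame"]; cv2.imwrite('pics/s18.png',cv2.resize(f[160:220,290:350],None,fx=10,fy=10,interpolation=cv2.INTER_CUBIC))
E
```

```text
tgt [ 0.6379 -0.0845  0.05  ]
t 24.02 p [ 0.6382 -0.0853  0.0533] jawyaw -0.0505 d_tool [ 0.0006 -0.      0.0033] roll -0.0024639074174279685 j [-0.2818  0.6946  0.553   1.6259 -0.4422  1.0622  0.3766] tilt [-0.102   0.0595 -0.993 ] F [ 0.3144  0.1245 -3.5515] gap 0.06262024385539745
```

View pics/s18.png

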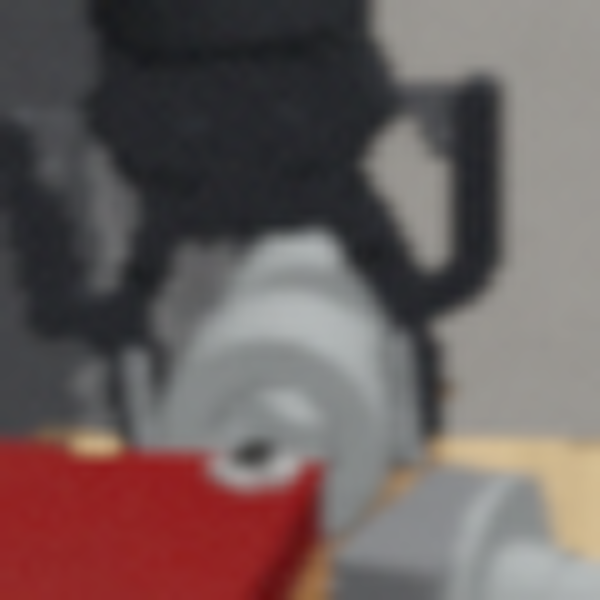

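Only 3 mm to go and no contact yet (Fz −3.6 N is just the roller's weight). Continue creeping.

Request:
{"name": "step_arm", "arguments": {
  "deltas": [
    [0, [0.0005, 0, 0.001], 0],
    [0, [0, 0, 0.001], 0],
    [0, [0, 0, 0.001], 0],
    [0, [0, 0, 0.001], 0],
    [0, [0, 0, 0.0005], 0],
    [0, [0, 0, 0], 0],
    [0, [0, 0, 0], 0],
    [0, [0, 0, 0], 0]
  ]
}}

```text
t: 24.73
tool_pos: [0.6387, -0.0848, 0.0517]
orientation: [-2.198, -2.084, 0.047]
ft_force: [-1.7, -0.0, -0.3]
finger_gap: 0.0628
```

```bash
python3 - <<'E'
from m import *
rk(.0); print(st()[0]['moment'])
E
```

```text
tgt [ 0.6379 -0.0845  0.05  ]
t 24.73 p [ 0.6387 -0.0848  0.0517] jawyaw -0.0502 d_tool [ 0.0001 -0.0006  0.0018] roll -0.0022423826146618087 j [-0.2813  0.6957  0.5514  1.6275 -0.4445  1.0575  0.3779] tilt [-0.0997  0.0603 -0.9932] F [-1.7045 -0.0488 -0.3307] gap 0.06281836336766375
[ 0.0369  0.1141 -0.0303]
```

Request:
{"name": "step_arm", "arguments": {
  "deltas": [
    [0, [0, -0.0005, 0.001], 0],
    [0, [0, 0, 0.0015], 0],
    [0, [0, 0, 0.0015], 0],
    [0, [0, 0, 0.0015], 0],
    [0, [0, 0, 0.001], 0],
    [0, [0, 0, 0.001], 0],
    [0, [0, 0, 0], 0],
    [0, [0, 0, 0], 0]
  ]
}}

```text
t: 25.4
tool_pos: [0.6387, -0.0847, 0.0516]
orientation: [-2.197, -2.084, 0.041]
ft_force: [-0.6, 0.1, 0.6]
finger_gap: 0.0627
```

```bash
python3 - <<'E'
from m import *
rk(.0); print(st()[0]['moment'])
f,K2,T2=wrist('pics/w19.png'); np.savez('w19.npz',K=K2,T=T2)
E
```

```text
tgt [ 0.638  -0.0844  0.05  ]
t 25.4 p [ 0.6387 -0.0847  0.0516] jawyaw -0.0501 d_tool [ 0.0002 -0.0006  0.0017] roll -0.0021163966832491443 j [-0.279   0.6941  0.5497  1.6295 -0.4474  1.0549  0.3812] tilt [-0.0969  0.0634 -0.9933] F [-0.6132  0.1305  0.5991] gap 0.06266194873579
[-0.0194  0.0673  0.0286]
```

View pics/w19.png

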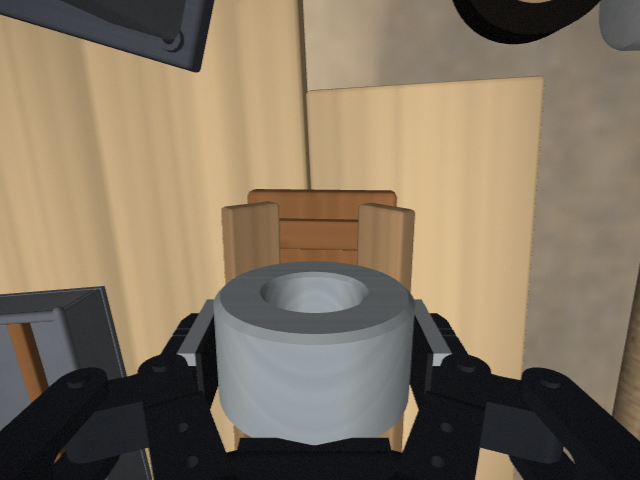

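In contact, within 2 mm of the nominal seat. Open gently.

Request:
{"name": "step_arm", "arguments": {
  "deltas": [
    [0.76, [0, 0, 0], 0],
    [0.78, [0, 0, 0], 0],
    [0.8, [0, 0, 0], 0],
    [0.85, [0, 0, 0], 0],
    [0.9, [0, 0, 0], 0],
    [0.95, [0, 0, 0], 0],
    [0.95, [0, 0, 0], 0],
    [0.95, [0, 0, 0], 0]
  ],
  "grip_force": 20
}}

```text
t: 26.12
tool_pos: [0.6401, -0.0851, 0.0506]
orientation: [-2.199, -2.086, 0.04]
ft_force: [-0.7, -0.4, 0.1]
finger_gap: 0.0807
```

```bash
python3 - <<'E'
from m import *
rk(.0)
f,K2,T2=wrist('pics/w20.png'); np.savez('w20.npz',K=K2,T=T2)
E
```

```text
tgt [ 0.638  -0.0845  0.05  ]
t 26.12 p [ 0.6401 -0.0851  0.0506] jawyaw -0.0502 d_tool [ 0.0005 -0.002   0.0008] roll -0.0022169066734574194 j [-0.279   0.6962  0.5495  1.6286 -0.448   1.0513  0.3812] tilt [-0.0945  0.0618 -0.9936] F [-0.7322 -0.3634  0.1264] gap 0.08072442727802749
```

View pics/w20.png

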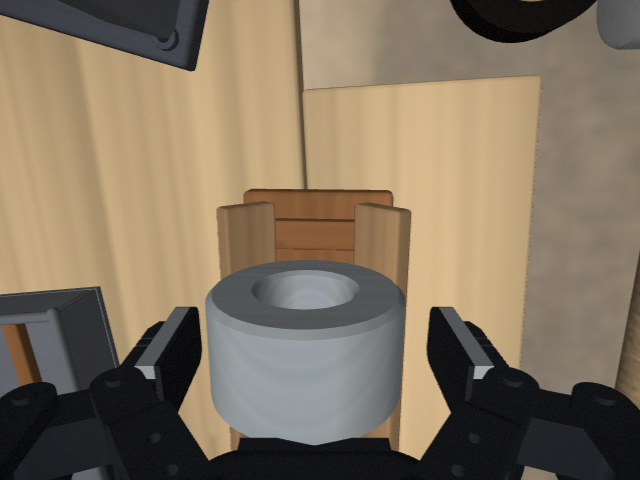

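Let go, and the roller sits on the rack mid-line (205–405 px). The left pad is close, so I centre by 3 mm, then lift along the fingers.

Request:
{"name": "step_arm", "arguments": {
  "deltas": [
    [1, [0, -0.002, 0], 0],
    [1, [0, -0.0015, 0], 0],
    [1, [0, 0, -0.004], 0],
    [1, [0, 0, -0.01], 0],
    [1, [0, 0, -0.018], 0],
    [1, [0, 0, -0.025], 0],
    [1, [0, 0, -0.025], 0],
    [1, [0, 0, -0.02], 0]
  ]
}}

```text
t: 26.83
tool_pos: [0.6425, -0.0904, 0.1538]
orientation: [-2.194, -2.079, 0.05]
ft_force: [0.1, 0.1, 0.1]
finger_gap: 0.0856
```

Request:
{"name": "step_arm", "arguments": {
  "deltas": [
    [1, [-0.005, 0, -0.02], 0],
    [1, [-0.015, 0, -0.015], 0],
    [1, [-0.02, 0, -0.01], 0],
    [1, [-0.02, 0, 0], 0],
    [1, [-0.01, 0, 0], 0],
    [1, [0, 0, 0], 0],
    [1, [0, 0, 0], 0],
    [1, [0, 0, 0], 0]
  ]
}}

```text
t: 27.5
tool_pos: [0.6481, -0.1657, 0.2104]
orientation: [-2.201, -2.092, 0.032]
ft_force: [0.3, 0.3, 0.1]
finger_gap: 0.0855
```

```bash
python3 - <<'E'
from m import *
f,K2,T2=wrist('pics/w21.png'); np.savez('w21.npz',K=K2,T=T2)
to([.64,-.08,.2])
f=r.grab_frame("top")["frame"]; cv2.imwrite('pics/t21.png',f)
E
```

```text
t 27.55 p [ 0.6482 -0.1651  0.2102] jawyaw -0.0475 d_tool [ 0.0838 -0.0113  0.0161] roll None j [-0.1949  0.5843  0.626   1.4324 -0.3653  1.3434  0.4209] tilt [-0.0878  0.0619 -0.9942] F [0.5536 0.735  0.1602] gap 0.08533770331119392
```

View pics/w21.png

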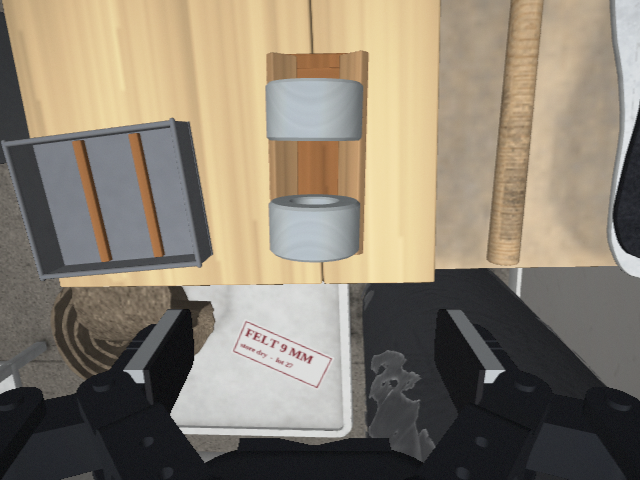

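View pics/t21.png

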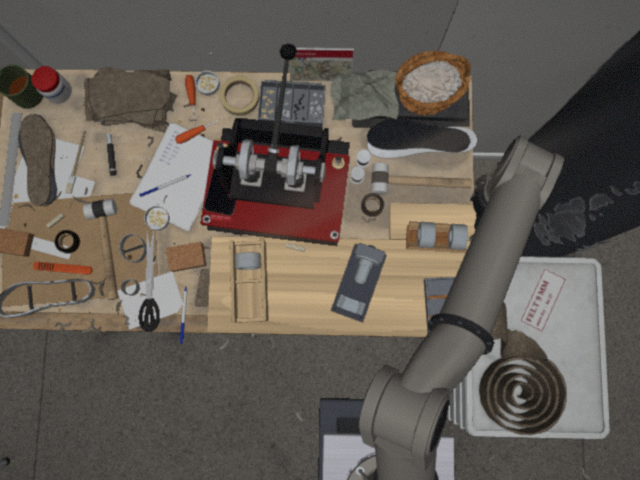

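The wrist view shows my roller at (314,109), square in the trough beside the untouched one at (315,228). The top view shows the rear roller and the bystanders in place. One quick numeric check before handing in.

```bash
python3 - <<'E'
from m import *
z=np.load('w21.npz'); a=np.linspace(0,2*np.pi,180); g=[.6387,-.1192,-.045]
for yc in(-.042,.034):
  Q=np.vstack([proj(place(g,np.c_[.032*np.cos(a),np.full(180,yc+s),.05+.032*np.sin(a)]),z['K'],z['T']) for s in(-.018,.018)])
  print(yc,Q.min(0),Q.max(0))
s=r.read_state(); print(s['t'],max(abs(np.array(s['joint_vel']))))
r.job_done()
E
```

```text
-0.042 [269.7981 193.9908] [361.3384 263.3768]
0.034 [266.2691  80.3503] [364.0444 143.5143]
27.6 0.00484360549352128
the job is handed in; nothing more can be done
```

I tested the front-bay roller on the gauge. It is **good**, and it now lies in the wooden vee rack beside the roller already there. I handed the job in at 27.6 s of 48 s; no verdict is reported, so the result rests on my own checks.

**What I did**
- I lifted the roller out by its flat faces, rested it in the loading vee and let go.
- I regripped it across the rim and pushed it onto the pin.
- I drew it off, turned it, lowered it onto the rack in light contact and let go.

**Why it is good**
- It stopped with its centre about 10 mm along the gauge, which is the step position; the stop face would be 24 mm. The camera fit agreed to about 1 mm.
- Pushing again, harder (12 N back) and with small shifts, moved it no further.
- The bore measured about 34 mm at its edge. That fits a 32 mm bore with a small chamfer (my assumption), not a 37 mm one.

**Last checks**
- **My roller:** its outline in the wrist view matches one seated square on the rack's mid-line to within about 3 pixels (about 2 mm).
- **Other rollers:** the one already in the rack is where it was, and the rear-bay roller is still in its bay.
- **Bystanders:** by eye in the top view, none of them has moved.
- **Arm:** it was clear of everything and still.

**What disagreed**
- The harder push left the gripper leaning 6 to 8°, which I could not command back.
- On the rack it made contact about 1.7 mm above my estimated seat height. Either the roller was already seated or a fingertip touched a board.
- The rack's boards measured about 68 mm across the top, against the 62 mm stated.

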